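# Make up the wall kit and the steps kit

## Task

Make up the two glue-up kits on their boards. Wall kit: lay the two short plaster stones end to end on the foundation strip, filling the gap between the end stones already glued there, then lay the long coping stone, ridge up, on top of both, along the wall and centred over their joint. Steps kit: seat the model stair flat in the cornered pocket of the other board and stand the screw-lid jar in that board's round well; leave the sanding block and the grey squeeze bottle where they are.

Things in the scene. Friction and masses are not known exactly. Their poses are not given: they have to be found in the camera images.
- wall_board: Wall kit board, fixed: plywood plate 100 (x) x 212 (y) x 6 mm; along its middle a grey foundation strip 38 (x) x 194 (y) mm, top 20 mm above the bench. An end stone 32 (x) x 28 (y) mm, top 44 mm above the bench, is glued on each end of the strip; the free gap between them runs from y = -66 to +66 mm. Origin: centre of the plate's underside, on the bench; z up, y along the strip.
- steps_board: Steps kit board, fixed: plywood plate 112 (x) x 222 (y) x 6 mm. Stair pocket centred at x 0, y +52 mm, framed by strips 9 mm high: 98 long (y) x 78 wide (x), long sides open in the middle for fingers. Raised block 88 x 86 mm, top 18 mm above the bench, with a round well of 62 mm diameter at x 0, y -60 mm. Floors of both 6 mm above the bench. Origin: centre of the plate's underside; z up.
- stone_a: Short plaster stone, a block 30 (x) x 58 (y) x 24 (z) mm with softened edges, about 60 g, loose. Origin: centre of its underside; y along its length. Same as the other short stone; either may go on either side.
- stone_b: The other short plaster stone, 30 (x) x 58 (y) x 24 (z) mm, about 60 g, loose. Origin: centre of its underside; y along its length.
- coping: Coping stone of plaster, the longest stone: slab 36 (x) x 92 (y) x 18 (z) mm with upright sides, its top sloping up to a flat ridge 18 mm wide, 22 mm high over all, about 110 g, loose, lying ridge up. Origin: centre of its underside; y along its length.
- stair: Model stair of bare basswood with five steps, 84 long (x) x 64 wide (y) x 48 high (z) mm, about 40 g, loose. Origin: centre of its underside; the steps rise along its +x, from about 9 mm at the low end to 48 mm at the high end; its two side cheeks are flat and upright at y = -32 and +30 mm. It may lie in its pocket either way round, its length along the pocket's length.
- stain_jar: Round paint jar with a dark screw lid, diameter 48 mm, 66 mm high, about 110 g, standing loose among the stock on the brown paper (a like one far off at the left is no part of the job); the lid is the top 20 mm. Origin: centre of its underside, z up.
- sanding_block: Cork sanding block, 43 (x) x 71 (y) x 24 (z) mm, wood-brown, lying at the right front corner; belongs to no kit and stays where it is. Origin: centre of its underside.
- squeeze_bottle: Grey squeeze paint bottle with a pointed nozzle, diameter 37 mm, 98 mm high, standing at the left; belongs to no kit and stays where it is. Origin: centre of its underside.
- spot_lamp: Black stage spotlight hanging over the right rear part of the bench, fixed; no part of the job, keep the arm clear of it. It fills about x -75 to +75, y -110 to +95, z +10 to +330 mm about its origin, which hangs about 315 mm above the bench.

How it is judged:
By the outcome, as a careful person would: the job done as asked, in the order asked, and still so for the second after the job is handed in, with the robot touching nothing.
It also fails if it takes over 120 s, if anything falls off the work surface, if the arm or the gripper's body presses on something with over 40 N, if the wrist force passes 120 N, or if a joint passes its speed limit or range.

## Robot

A 6-joint arm with a two-finger parallel gripper is mounted at the origin on a cart in front of the work surface, level with it; the furniture and walls round the work are solid. World frame = base frame: x ahead of the robot, y to its left, z up, the work surface at z = 0. Lengths are in m, angles in rad, forces in N, time in s.
With the tool pointing down it reaches from about 0.15 to 0.775 m from the base axis. Payload 6.1 kg.
Tool frame: the origin (TCP) lies on the mounting face of the last link; the fingertips stand 173 mm ahead of it and the grasp point (between the pads) lies 155 mm ahead of it (hold_point_z is the distance from the TCP to the grasp point, in m); z points along the fingers, y is the direction in which the jaws open and shut (so a half turn about z gives the same grasp; the last joint's range is limited). The gripper opens to 85 mm and grips with 20 to 120 N. Pads are 22 mm wide; open, the fingers measure 114 mm over their backs; the gripper's body (76 mm by 85 mm) begins 54 mm behind the grasp point. The pads swing forward as they close: fully open they stand 13 mm farther back than shut.
Start: joints at [-1.279, 0.126, -0.04, 1.405, 0, 1.571], TCP at [0.151, -0.503, 0.405] pointing down, gripper open.
Joint ranges: [-2.72, 2.72], [-0.95, 1.95], [-1.27, 1.35], [-1.78, 2.02], [-1.46, 1.47], [-3.14, 3.14]. Speed limits (rad/s): [2.39, 2.39, 3.01, 3.14, 3.14, 3.14].

## Interface

Orientations are given as a rotation vector (axis times angle).
In Python, from bench import * gives the robot as it stands. The module is installed in compiled form; this text tells all that it offers.
- The arm moves only by the tool arm_command, never from a script. Its argument "plan" is a list of rows, each a list of 3 entries, a list of its own where there are three numbers: the shift along the world's x, y, z in m, then the turn, a rotation vector about the world's x, y, z in degrees, then the closure in counts, from 0 (fully open) to 255 (shut). In form: [[[x, y, z], [ax, ay, az], grip], ...]. A call has 1 to 20 rows; each row shifts and turns the commanded pose from where the row before left it; what a row does not reach is not made up. A row lasts 1/10 s, in which the tool goes at most 50 mm and 8.59 degrees, less where a joint would pass 70% of its speed; a pose out of reach is approached as far as the arm can. A call with a gripper value outside its range is refused whole. The fingers move at their own pace and stop on an object; "grip_force" is the grip in N (left out, the last holds). Time passes only in rows, so rows that do not move let the fingers close. It gives the time, the measured TCP pose, the force and the opening at its end, in the units of the state.
- sense(): the state, without advancing time (a new reading comes with each control period).
- get_image(name): name is "scene" or "top" or "wrist"; returns a dict with "color" (480x640x3 uint8, red, green, blue), "fx", "fy", "cx", "cy" (pixels), "k1" (the pictures are not rectified: a ray, as slopes to the right and down, at radius r is drawn at 1 + k1 r^2 times it, then the intrinsics apply), "xyz" and "rotation" of the camera in the world; the wrist camera has in their place "tool_from_camera" (4x4, takes a point from camera to tool coordinates, whose origin is the TCP and whose axes are the flange's). Camera axes: x right, y down, z forward; pixel columns grow to the right and rows downward; lengths in m; the calibration is good to about 2 mm. A picture is of the moment at which its call begins: read the wrist's pose just before it. There is no depth.
- close_job(): hands the job in, once; it reports no verdict.
The state is a dict: "time_s": time; "qpos": joint angles; "qvel": joint speeds; "tau": joint torques, N m; "position": TCP position; "tcp_rot": TCP orientation; "force": force on the tool from outside, world axes, zero at the start; "wrist_torque": the same for the moment, N m; "opening": opening from 0.0 (shut) to 1.0 (fully open).
Only numpy, scipy, OpenCV 4.12 (cv2) and the standard library are available. Lean on these libraries where they do the work, as an engineer would, in place of code of your own. Each camera call takes 0.05 s, during which the arm holds its last target.

## Working session

There is one attempt and no reset: what is moved stays moved. The work goes in short steps, Python scripts to look and compute and a tool call to move; the robot and the scene stay as the last step left them, time stands still between calls to the robot, and variables do not carry over. Pictures are saved under pics/ and viewed, and the job is handed in when it is done.

Besides the shell and the picture viewer there is one more tool, called after "Call:" as a command line: name --argument value ..., lists and objects as JSON in quotes. arm_command: Moves the arm, as the interface text tells. Its arguments: {"type":"object","properties":{"plan":{"type":"array","items":{"type":"array"}},"grip_force":{"type":"number"}},"required":["plan"]}

```bash
mkdir -p pics
cat > h.py <<'E'
import numpy as np, cv2
from scipy.spatial.transform import Rotation as R
from bench import *
def snap(name,fn):
    s=sense(); im=get_image(name)
    cv2.imwrite('pics/'+fn,im['color'][:,:,::-1]); 
    if name=='wrist':
        T=np.array(im['tool_from_camera']); Rt=R.from_rotvec(s['tcp_rot']).as_matrix()
        im['rotation']=Rt@T[:3,:3]; im['xyz']=Rt@T[:3,3]+np.array(s['position'])
    np.savez('pics/'+fn[:-4]+'.npz',**{k:np.array(im[k]) for k in('color','fx','fy','cx','cy','k1','xyz','rotation')})
    return im
def load(fn): 
    return dict(np.load('pics/'+fn+'.npz'))
def rot(im):
    r=np.array(im['rotation']); return r if r.shape==(3,3) else R.from_rotvec(r).as_matrix()
def ray(im,u,v):
    k=float(im['k1']);p=np.array([(u-im['cx'])/im['fx'],(v-im['cy'])/im['fy']],float)
    q=p.copy()
    for _ in range(30): q=p/(1+k*(q@q))
    return rot(im)@np.array([q[0],q[1],1.])
def onz(im,u,v,z):
    d=ray(im,u,v); o=np.array(im['xyz']); return (o+d*(z-o[2])/d[2])
def proj(im,P):
    c=rot(im).T@(np.array(P)-np.array(im['xyz'])); q=c[:2]/c[2]; q=q*(1+float(im['k1'])*(q@q))
    return float(q[0]*im['fx']+im['cx']),float(q[1]*im['fy']+im['cy'])
E
python3 - <<'E'
from h import *
print(sense())
for n in('scene','top','wrist'):
    im=snap(n,n+'0.png'); print(n,im['fx'],im['cx'],im['k1'],im['xyz'],im['rotation'])
E
```

```text
{'time_s': 0.0, 'qpos': array([-1.27897851e+00,  1.26407175e-01, -4.06219823e-02,  1.40540717e+00,
        8.07274079e-07,  1.57080256e+00]), 'qvel': array([-0.00139345, -0.00106157, -0.00092334,  0.00110462, -0.00030929,
       -0.00087469]), 'tau': array([-8.24070412e-05, -4.35918653e+01,  3.52922201e+01,  1.72386324e-02,
        3.94107531e-05,  5.06361374e-06]), 'position': array([ 0.15100165, -0.50267906,  0.40390759]), 'tcp_rot': array([-3.10660657e+00, -4.56516006e-01,  3.73104894e-04]), 'force': array([0.41388476, 0.19790337, 0.21722798]), 'wrist_torque': array([-0.01201167,  0.03379997,  0.06634855]), 'opening': 1.002203983351307}
scene 498.0193058424608 312.93895450644374 -0.07938359759746622 [-0.41613985  0.61216769  0.82302397] [-1.19149284  2.03594771 -1.15907865]
top 621.7440936209116 316.1618934493364 -0.19359094603705912 [-0.10750472  0.07507022  1.93926578] [-2.06634054  2.00003302 -0.33239879]
wrist 429.2675114870991 322.7554782944412 0.016672505302094798 [ 0.22857434 -0.47850397  0.37316203] [[ 0.28818601 -0.90898052 -0.30116979]
 [-0.95757334 -0.27404046 -0.08919155]
 [-0.00145933  0.31409592 -0.94939013]]
```

View pics/scene0.png

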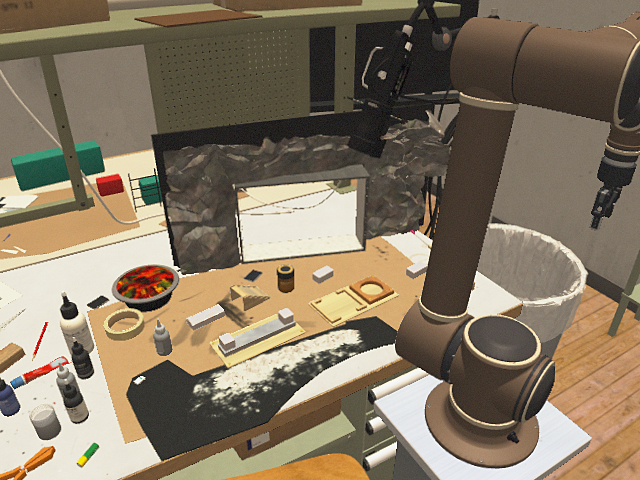

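View pics/top0.png

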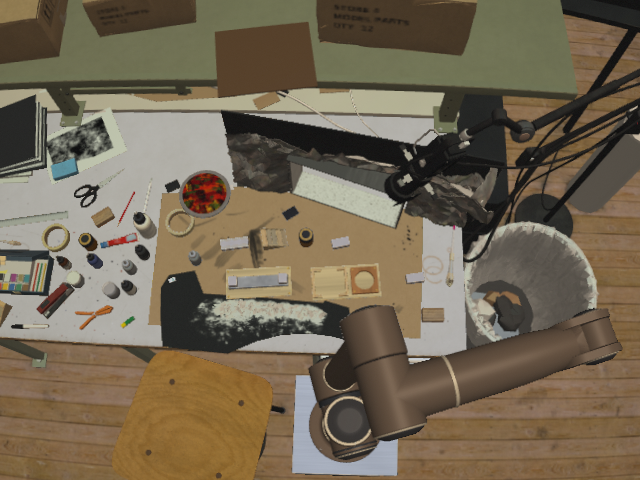

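View pics/wrist0.png

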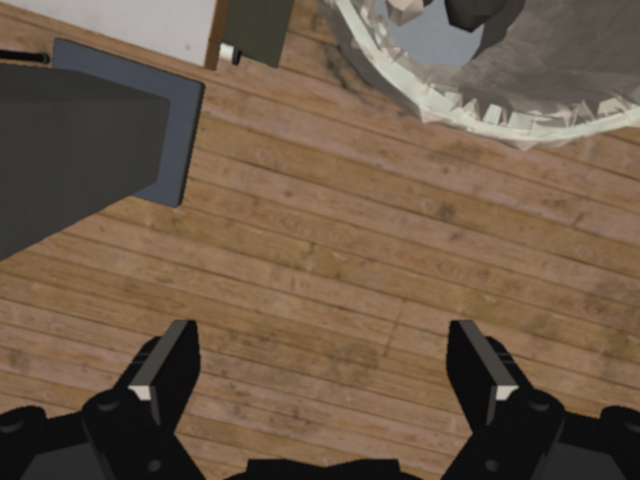

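Objects: coping (234,243), stair (266,240), jar (306,236), stones (340,242) and (415,278), boards at (258,282) and (347,281) in the top picture. Zooming in.

Run:
```python
from h import *
im=cv2.imread('pics/top0.png')[205:325,150:470]
cv2.imwrite('pics/topz.png',cv2.resize(im,None,fx=2.5,fy=2.5,interpolation=cv2.INTER_CUBIC))
im=cv2.imread('pics/scene0.png')[225:385,120:440]
cv2.imwrite('pics/scz.png',cv2.resize(im,None,fx=2.5,fy=2.5,interpolation=cv2.INTER_CUBIC))
t=load('top0')
for n,u,v,z in[('coping',234,243,.02),('stair',266,240,.03),('jar',306,236,.066),('s1',340,242,.024),('s2',415,278,.024),('wb',258,282,.02),('sb',347,281,.006),('lamp',405,185,.3),('bottle',194,257,.09),('sand',432,315,.024)]: print(n,onz(t,u,v,z).round(3))
```

```text
coping [0.573 0.383 0.02 ]
stair [0.583 0.277 0.03 ]
jar [0.587 0.145 0.066]
s1 [0.585 0.034 0.024]
s2 [ 0.47  -0.21   0.024]
wb [0.442 0.295 0.02 ]
sb [0.459 0.008 0.006]
lamp [ 0.668 -0.146  0.3  ]
bottle [0.497 0.496 0.09 ]
sand [ 0.349 -0.263  0.024]
```

View pics/topz.png

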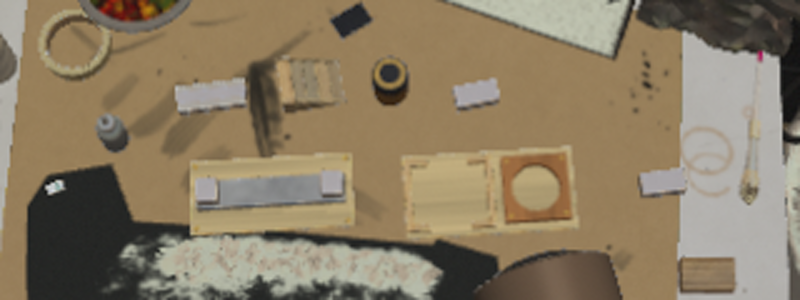

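View pics/scz.png

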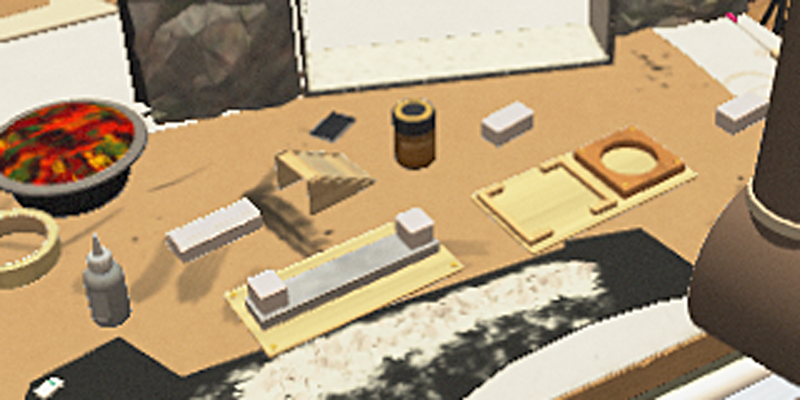

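Call:
arm_command --plan '[[[0.018,0.045,0.007],[0,0,4.9],0],[[0.018,0.045,0.007],[0,0,4.9],0],[[0.018,0.045,0.007],[0,0,4.9],0],[[0.018,0.045,0.007],[0,0,4.9],0],[[0.018,0.045,0.007],[0,0,4.9],0],[[0.018,0.045,0.007],[0,0,4.9],0],[[0.018,0.045,0.007],[0,0,4.9],0],[[0.018,0.045,0.007],[0,0,4.9],0],[[0.018,0.045,0.007],[0,0,4.9],0],[[0.018,0.045,0.007],[0,0,4.9],0],[[0.018,0.045,0.007],[0,0,4.9],0],[[0.018,0.045,0.007],[0,0,4.9],0],[[0.018,0.045,0.007],[0,0,4.9],0],[[0.018,0.045,0.007],[0,0,4.9],0],[[0.018,0.045,0.007],[0,0,4.9],0],[[0,0,0],[0,0,0],0],[[0,0,0],[0,0,0],0]]'

```text
time_s: 1.85
position: [0.4213, 0.1733, 0.5089]
tcp_rot: [-2.215, -2.228, 0.003]
force: [0.9, -0.4, -0.3]
opening: 0.999
```

Run:
```python
from h import *
s=sense();print(s['time_s'],s['position'],s['qpos']); print(R.from_rotvec(s['tcp_rot']).as_matrix().round(3))
im=snap('wrist','w1.png');print(im['tool_from_camera'])
```

```text
1.85 [0.42126147 0.17327657 0.50890552] [ 3.90304268e-01  1.83046180e-02  7.33044937e-02  1.62783049e+00
 -2.64167397e-04  1.95524333e+00]
[[-0.006  1.    -0.002]
 [ 1.     0.006 -0.001]
 [-0.001 -0.002 -1.   ]]
[[ 5.22246109e-04 -9.49138498e-01 -3.14858443e-01  8.18278124e-02]
 [ 9.99999300e-01  1.61265457e-04  1.17253483e-03  2.84347752e-05]
 [-1.06212215e-03 -3.14858834e-01  9.49137917e-01  3.08308643e-02]
 [ 0.00000000e+00  0.00000000e+00  0.00000000e+00  1.00000000e+00]]
```

View pics/w1.png

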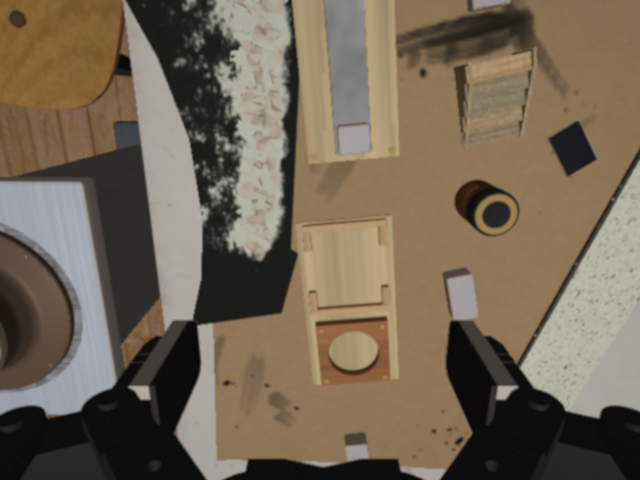

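The wrist picture shows the steps board (350,300), stone (461,293), jar (494,212), stair (498,97), lower part of the wall board. Moving left for the rest.

Call:
arm_command --plan '[[[0.005,0.042,-0.01],[0,0,0],0],[[0.005,0.042,-0.01],[0,0,0],0],[[0.005,0.042,-0.01],[0,0,0],0],[[0.005,0.042,-0.01],[0,0,0],0],[[0.005,0.042,-0.01],[0,0,0],0],[[0,0,0],[0,0,0],0],[[0,0,0],[0,0,0],0]]'

```text
time_s: 2.6
position: [0.4462, 0.3814, 0.4592]
tcp_rot: [2.218, 2.225, -0.003]
force: [-0.3, 0.2, -0.6]
opening: 1.001
```

Run:
```python
from h import *
s=sense();print(s['time_s'],s['position'],s['qpos'])
im=snap('wrist','w2.png')
```

```text
2.6 [0.44620108 0.38137818 0.45916787] [ 7.07307912e-01  2.56573649e-01  2.39429177e-01  1.55539851e+00
 -3.77279772e-04  2.27519028e+00]
```

View pics/w2.png

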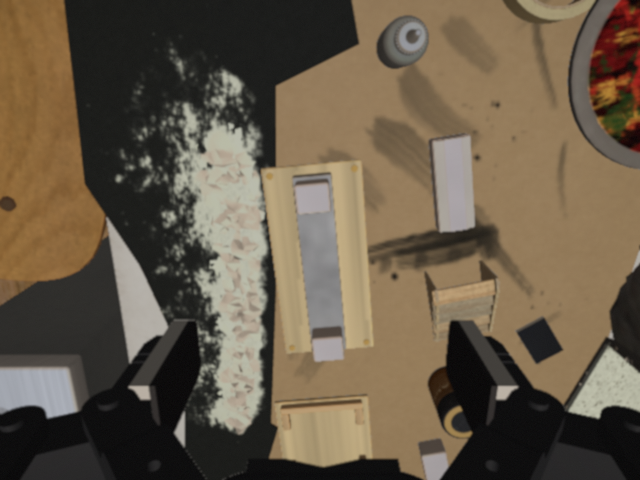

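Run:
```python
from h import *
for f,pts in(('w2',[(453,183),(313,196),(327,350),(400,150),(285,240),(320,250),(437,465)]),('w1',[(462,295),(353,139),(355,455),(420,200),(315,350),(350,265),(350,335),(495,90),(496,213)])):
    im=load(f)
    h=cv2.cvtColor(im['color'],cv2.COLOR_RGB2HSV)
    for p in pts: print(f,p,im['color'][p[1],p[0]],h[p[1],p[0]])
def crop(f,x0,x1,y0,y1,s,out):
    c=load(f)['color'][y0:y1,x0:x1,::-1]; cv2.imwrite('pics/'+out,cv2.resize(c,None,fx=s,fy=s,interpolation=cv2.INTER_CUBIC))
crop('w2',255,515,120,370,2.4,'z1.png'); crop('w1',290,560,30,240,2.7,'z2.png'); crop('w1',290,500,210,470,2.3,'z3.png')
```

```text
w2 (453, 183) [167 161 164] [165   9 167]
w2 (313, 196) [171 165 168] [165   9 171]
w2 (327, 350) [170 164 167] [165   9 170]
w2 (400, 150) [113  96  72] [ 18  93 113]
w2 (285, 240) [176 156 119] [ 19  83 176]
w2 (320, 250) [137 136 137] [150   2 137]
w2 (437, 465) [163 156 158] [171  11 163]
w1 (462, 295) [163 157 159] [170   9 163]
w1 (353, 139) [164 158 161] [165   9 164]
w1 (355, 455) [159 154 154] [  0   8 159]
w1 (420, 200) [145 121  89] [ 17  98 145]
w1 (315, 350) [182 162 123] [ 20  83 182]
w1 (350, 265) [173 154 117] [ 20  83 173]
w1 (350, 335) [166 148 112] [ 20  83 166]
w1 (495, 90) [134 118  96] [ 17  72 134]
w1 (496, 213) [35 35 38] [120  20  38]
```

View pics/z1.png

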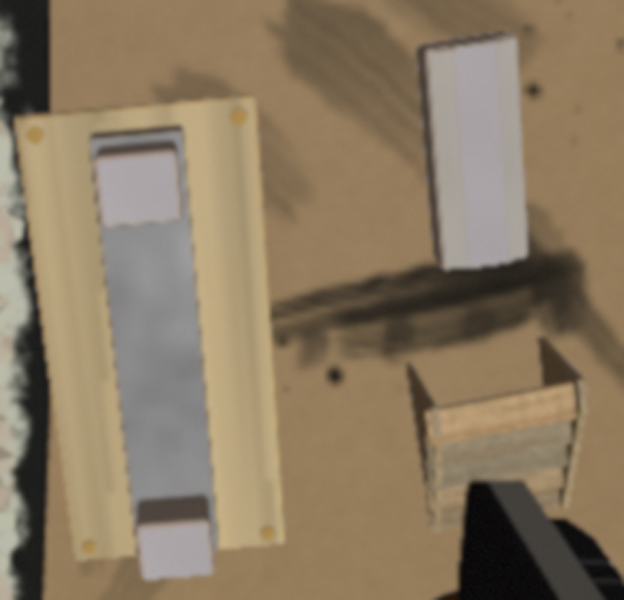

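View pics/z2.png

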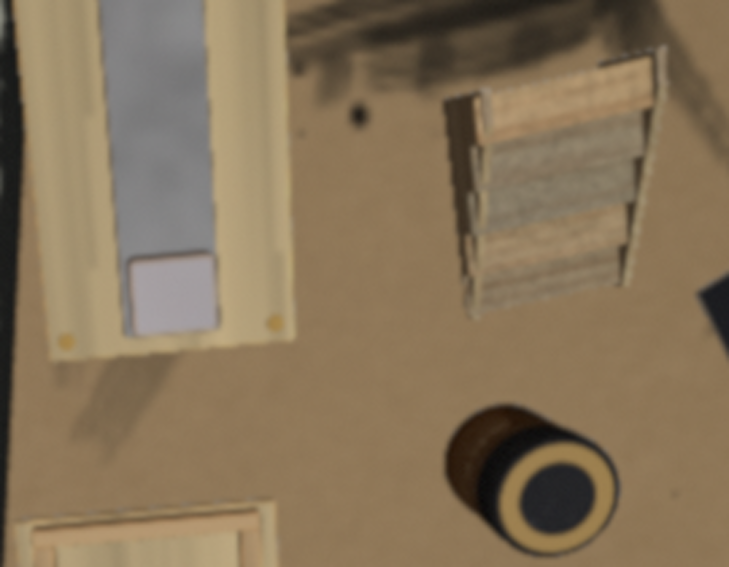

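View pics/z3.png

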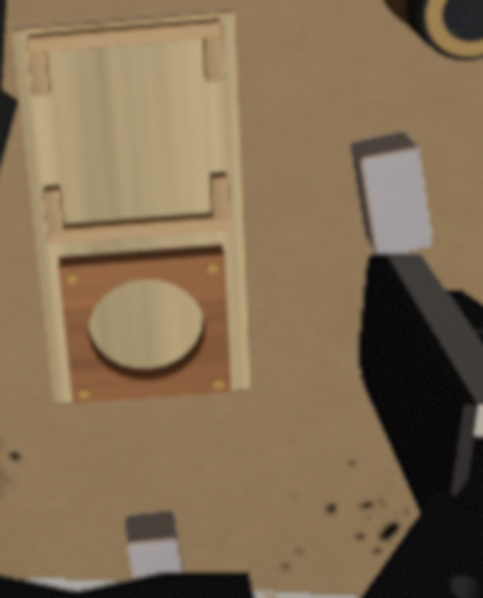

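```bash
cat >> h.py <<'E'
def whites(im,vmin=145,smax=30):
    h=cv2.cvtColor(np.ascontiguousarray(im['color']),cv2.COLOR_RGB2HSV)
    return ((h[...,1]<smax)&(h[...,2]>vmin)).astype(np.uint8)
def rectat(im,m,u,v,z):
    n,l=cv2.connectedComponents(m,connectivity=4); k=(l==l[v,u]).astype(np.uint8)
    c=max(cv2.findContours(k,cv2.RETR_EXTERNAL,cv2.CHAIN_APPROX_NONE)[0],key=cv2.contourArea)[:,0,:]
    P=np.array([onz(im,a,b,z)[:2] for a,b in c])
    r=cv2.minAreaRect((P*1000).astype(np.float32)); box=cv2.boxPoints(r)
    e=[box[1]-box[0],box[2]-box[1]]; e=max(e,key=np.linalg.norm)
    ang=np.degrees(np.arctan2(e[1],e[0]))%180
    return np.round(r[0],1),np.round(sorted(r[1]),1),round(ang-90,2),int(k.sum())
E
python3 - <<'E'
from h import *
w1=load('w1');w2=load('w2')
m1=whites(w1);m2=whites(w2)
print('coping18',rectat(w2,m2,453,183,.018)); print('coping22',rectat(w2,m2,453,183,.022))
print('endL',rectat(w2,m2,313,196,.044)); print('endR',rectat(w2,m2,327,350,.044)); print('endR w1',rectat(w1,m1,353,139,.044))
print('s1',rectat(w1,m1,462,295,.024))
for f,pts in ((w1,[(14,32),(235,12),(250,387),(56,403)]),):
    P=np.array([onz(f,290+a/2.3,210+b/2.3,.006)[:2]*1000 for a,b in pts]);print('steps',P.round(1),P.mean(0))
P=np.array([onz(w2,255+a/2.4,120+b/2.4,.006)[:2]*1000 for a,b in [(16,118),(256,97),(284,541),(78,561)]]);print('wall',P.round(1),P.mean(0))
# jar lid top ellipse in w1 z2: centre (549,497)
print('jar',onz(w1,290+549/2.7,30+497/2.7,.066))
# stair top edges in z2 : top tread corners(488,93..),(664,45) high z.048 ; low end (478,317),(630,285) z .009
for a,b,z in[(488,93,.048),(664,45,.048),(478,317,.009),(628,285,.009)]: print(onz(w1,290+a/2.7,30+b/2.7,z).round(4))
# from w2 z1: high-end top (430,410),(584,382)
for a,b,z in[(430,410,.048),(584,382,.048)]: print('w2',onz(w2,255+a/2.4,120+b/2.4,z).round(4))
for a,b,z in[(407,365,0),(540,338,0)]: print('w2 base',onz(w2,255+a/2.4,120+b/2.4,z).round(4))
# well
for p in[(147,324)]: print('well',onz(w1,290+p[0]/2.3,210+p[1]/2.3,.018))
print('s2 edge',onz(w1,290+130/2.3,210+541/2.3,.024),onz(w1,290+174/2.3,210+538/2.3,.024))
t=load('top0');print('s2 top',rectat(t,whites(t,135,40),415,277,.024))
E
```

```text
coping18 (array([573.3, 380.2]), array([33.2, 90.2]), np.float32(9.47), 3128)
coping22 (array([572.1, 381. ]), array([32.9, 89.3]), np.float32(9.47), 3128)
endL (array([439.4, 357.2]), array([33.6, 57.3]), np.float32(5.25), 1116)
endR (array([452.2, 214.1]), array([24.8, 30. ]), np.float32(-84.77), 588)
endR w1 (array([451.6, 213.8]), array([25. , 29.1]), np.float32(-84.27), 761)
s1 (array([584.9,  31.3]), array([27.2, 55.2]), np.float32(13.78), 987)
steps [[ 390.7  114.8]
 [ 500.2  125.8]
 [ 521.1  -93.1]
 [ 411.7 -104.6]] [455.9559133  10.7147019]
wall [[386.1 393.6]
 [484.2 402.5]
 [504.  194.7]
 [406.8 183.5]] [445.27033699 293.56745714]
jar [0.59007821 0.14401798 0.066     ]
[0.5574 0.2823 0.048 ]
[0.6148 0.2974 0.048 ]
[0.5756 0.2024 0.009 ]
[0.6329 0.215  0.009 ]
w2 [0.5549 0.2827 0.048 ]
w2 [0.6154 0.2953 0.048 ]
w2 base [0.5564 0.282  0.    ]
w2 base [0.6145 0.2953 0.    ]
well [ 0.46084552 -0.04481755  0.018     ]
s2 edge [ 0.45464632 -0.18451701  0.024     ] [ 0.47984412 -0.18215554  0.024     ]
s2 top (array([ 459.7, -300.8]), array([360.2, 455.4]), np.float32(-73.83), 6176)
```

Run:
```python
from h import *
a=cv2.imread('pics/top0.png')[110:240,370:520]; b=cv2.imread('pics/scene0.png')[20:180,320:480]
a=cv2.resize(a,(400,347));b=cv2.resize(b,(400,400)); o=np.zeros((400,800,3),np.uint8);o[:347,:400]=a;o[:,400:]=b
cv2.imwrite('pics/lamp.png',o)
t=load('top0');s=load('scene0')
for z in(.325,.4,.5,.6): print(z,onz(t,391,195,z).round(3),onz(t,425,165,z).round(3),onz(s,365,145,z).round(3))
```

```text
0.325 [ 0.623 -0.101  0.325] [ 0.723 -0.202  0.325] [ 0.693 -0.172  0.325]
0.4 [ 0.589 -0.093  0.4  ] [ 0.684 -0.189  0.4  ] [ 0.526 -0.054  0.4  ]
0.5 [ 0.544 -0.082  0.5  ] [ 0.633 -0.172  0.5  ] [0.303 0.104 0.5  ]
0.6 [ 0.499 -0.071  0.6  ] [ 0.581 -0.155  0.6  ] [0.08  0.261 0.6  ]
```

View pics/lamp.png

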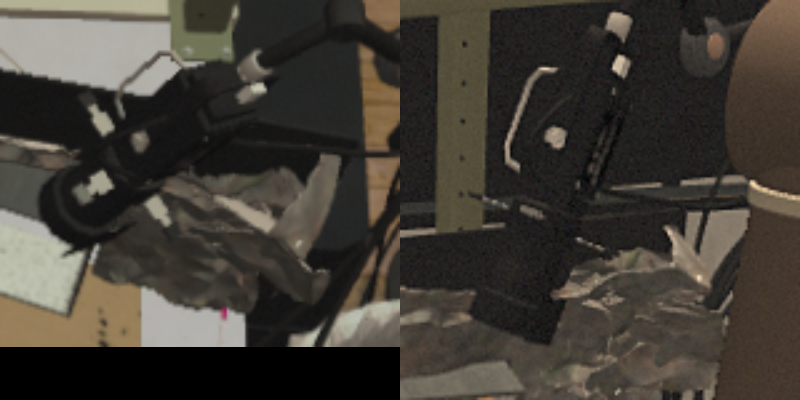

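Lamp's lower end is at about (0.61,-0.11,0.34), clear of the first stone's approach. Going above stone 1.

Call:
arm_command --plan '[[[0.0154,-0.039,-0.0155],[0,0,1.5],0],[[0.0154,-0.039,-0.0155],[0,0,1.5],0],[[0.0154,-0.039,-0.0155],[0,0,1.5],0],[[0.0154,-0.039,-0.0155],[0,0,1.5],0],[[0.0154,-0.039,-0.0155],[0,0,1.5],0],[[0.0154,-0.039,-0.0155],[0,0,1.5],0],[[0.0154,-0.039,-0.0155],[0,0,1.5],0],[[0.0154,-0.039,-0.0155],[0,0,1.5],0],[[0.0154,-0.038,-0.0155],[0,0,1.5],0],[[0,0,0],[0,0,0],0],[[0,0,0],[0,0,0],0]]'

```text
time_s: 3.75
position: [0.5839, 0.0296, 0.321]
tcp_rot: [1.946, 2.466, 0.001]
force: [0.0, 0.2, 0.5]
opening: 0.997
```

Run:
```python
from h import *
s=sense();print(s['time_s'],s['position'],s['qpos'].round(2))
im=snap('wrist','w3.png')
print(R.from_rotvec(s['tcp_rot']).as_matrix().round(3)[:,1])
```

```text
3.75 [0.5838578  0.02961176 0.32099026] [ 0.05  0.25 -0.07  1.25  0.    1.39]
[0.973 0.233 0.   ]
```

View pics/w3.png

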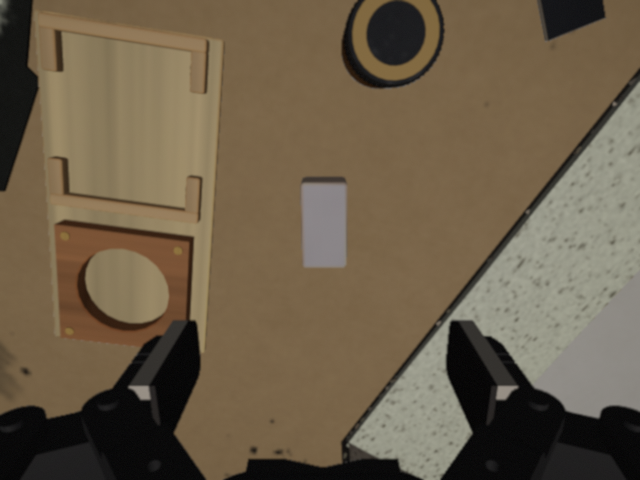

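Run:
```python
from h import *
w=load('w3'); print('s1',rectat(w,whites(w),324,225,.024))
c=load('w3')['color'][:,:,::-1]
cv2.imwrite('pics/z4.png',cv2.resize(c[0:370,20:240],None,fx=1.6*1,fy=1.6,interpolation=cv2.INTER_CUBIC))
cv2.imwrite('pics/z5.png',cv2.resize(c[0:110,330:460],None,fx=4,fy=4,interpolation=cv2.INTER_CUBIC))
```

```text
s1 (array([559.9, -15.8]), array([341.3, 436.7]), np.float32(-77.01), 277757)
```

View pics/z4.png

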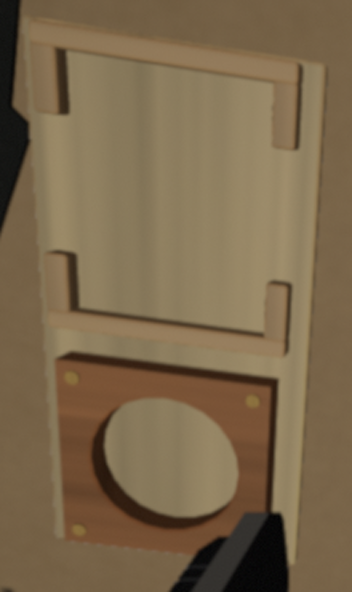

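View pics/z5.png

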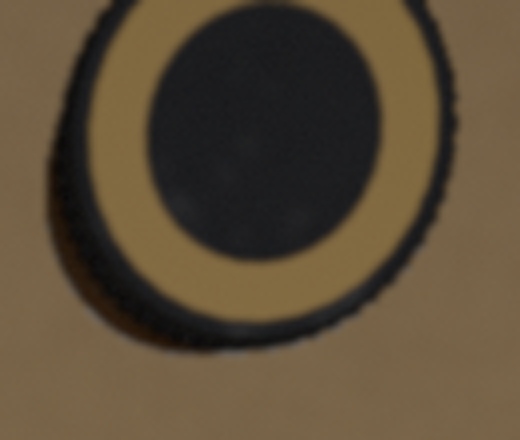

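Run:
```python
from h import *
w=load('w3'); print(w['color'][225,324])
m=whites(w,110,22); print('s1',rectat(w,m,324,225,.024))
P=lambda a,b,z:(onz(w,20+a/1.6,b/1.6,z)[:2]*1000).round(1)
print('well',P(167,462,.018)); print('edges',P(94,455,.018),P(240,465,.018),P(165,397,.018),P(170,527,.018))
# block top z=.018 corners: (60,357),(277,380),(270,~555),(63,540)
print('block',P(60,354,.018),P(277,380,.018),P(63,540,.018))
print('plate',P(326,66,.006),P(62,538,.006),P(24,17,.006))
# frame top z=.015 outer corners
print('frame',P(31,22,.015),P(300,64,.015),P(50,325,.015),P(286,354,.015))
print('jar',onz(w,330+265/4,131/4,.066))
yaw=np.radians(5.5);c=np.array([456,10.7]);Rz=np.array([[np.cos(yaw),-np.sin(yaw)],[np.sin(yaw),np.cos(yaw)]])
print('pred well',c+Rz@[0,-60],'plate',c+Rz@[56,111],c+Rz@[-56,111],c+Rz@[-56,-111],'block',c+Rz@[-44,-17],c+Rz@[44,-17],'pocket',c+Rz@[0,52])
```

```text
[138 133 136]
s1 (array([584.8,  31.3]), array([26.3, 54.4]), np.float32(14.37), 3291)
well [461.6 -46.5]
edges [431.  -50.3] [492.3 -40.6] [458.  -16.6] [465.9 -78.2]
block [414.9  -7.7] [502.4   1.7] [420.3 -95.6]
plate [500.3 125.3] [ 413.4 -103.7] [390.5 115. ]
frame [398.4 113.8] [493.  123.2] [408.8   2.6] [503.8  12.7]
jar [0.59270691 0.14455934 0.066     ]
pred well [461.75074515 -49.0237719 ] plate [501.10330858 126.55634016] [389.61893436 115.82161588] [ 410.89669142 -105.15634016] block [413.83194506 -10.43894848] [501.42681052  -2.00452226] pocket [451.01602087  62.46060232]
```

Call:
arm_command --plan '[[[0.001,0.0015,-0.04],[0,0,0.6],0],[[0,0,-0.04],[0,0,0],0],[[0,0,-0.034],[0,0,0],0],[[0,0,-0.02],[0,0,0],0],[[0,0,-0.01],[0,0,0],0],[[0,0,0],[0,0,0],0],[[0,0,0],[0,0,0],255],[[0,0,0],[0,0,0],255],[[0,0,0],[0,0,0],255],[[0,0,0],[0,0,0],255],[[0,0,0],[0,0,0],255],[[0,0,0],[0,0,0],255],[[0,0,0],[0,0,0],255]]' --grip_force 30

```text
time_s: 5.1
position: [0.586, 0.0337, 0.1772]
tcp_rot: [1.927, 2.48, 0.002]
force: [-0.8, 0.8, 6.3]
opening: 0.347
```

Call:
arm_command --plan '[[[0,0,0.03],[0,0,0],255],[[0,0,0.04],[0,0,0],255],[[-0.01,0.02,0.04],[0,0,0],255],[[-0.019,0.038,0.02],[0,0,-1.4],255],[[-0.019,0.038,0],[0,0,-1.4],255],[[-0.019,0.038,0],[0,0,-1.4],255],[[-0.019,0.038,0],[0,0,-1.4],255],[[-0.019,0.038,0],[0,0,-1.4],255],[[-0.019,0.038,0],[0,0,-1.4],255],[[-0.019,0.038,0],[0,0,0],255],[[0,0,0],[0,0,0],255],[[0,0,0],[0,0,0],255]]'

```text
time_s: 6.3
position: [0.442, 0.3205, 0.3059]
tcp_rot: [2.101, 2.335, -0.001]
force: [-0.7, -0.3, -0.9]
opening: 0.34
```

Run:
```python
from h import *
s=sense();print(s['time_s'],s['position'],s['opening'],s['force'])
im=snap('wrist','w4.png')
print(R.from_rotvec(s['tcp_rot']).as_matrix().round(3)[:,1])
```

```text
6.3 [0.44200931 0.32048653 0.30592932] 0.34034396793184324 [-0.6912521 -0.3080263 -0.853741 ]
[ 0.994  0.105 -0.   ]
```

View pics/w4.png

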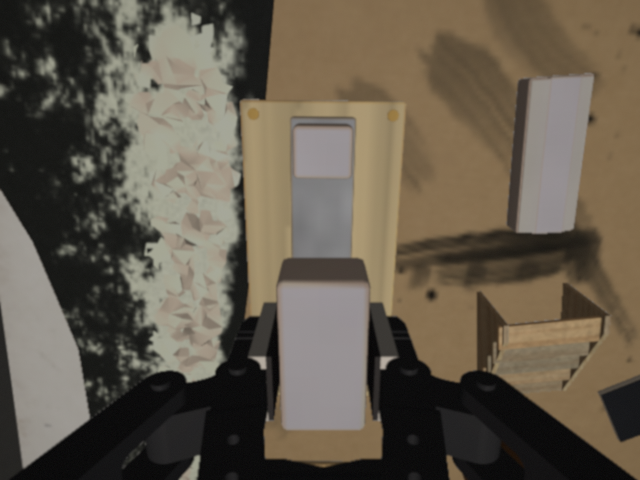

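Run:
```python
from h import *
w=load('w4'); h=cv2.cvtColor(w['color'],cv2.COLOR_RGB2HSV)
for p in[(322,350),(322,270),(322,153),(322,215),(550,150),(520,150)]: print(p,w['color'][p[1],p[0]],h[p[1],p[0]])
for v in(120,130,140,150):
    m=whites(w,v,25)
    print(v,'held',rectat(w,m,322,350,.1527),'endL',rectat(w,m,322,153,.044),'cop',rectat(w,m,550,150,.02))
P=lambda a,b,z:(onz(w,a,b,z)[:2]*1000).round(1)
print('plate top corners',P(242,101,.006),P(405,103,.006))
```

```text
(322, 350) [151 146 147] [174   8 151]
(322, 270) [70 61 55] [12 55 70]
(322, 153) [153 147 149] [170  10 153]
(322, 215) [132 131 131] [  0   2 132]
(550, 150) [146 141 143] [168   9 146]
(520, 150) [61 53 48] [12 54 61]
120 held (array([442.7, 318.5]), array([26.8, 54.1]), np.float32(6.06), 11417) endL (array([436.7, 373. ]), array([24.7, 28.3]), np.float32(-85.07), 2504) cop (array([572.2, 380.2]), array([32.6, 89.8]), np.float32(9.53), 8451)
130 held (array([442.7, 318.5]), array([26.8, 54.1]), np.float32(6.06), 11417) endL (array([436.7, 373. ]), array([24.7, 28.3]), np.float32(-85.07), 2504) cop (array([572.2, 380.2]), array([32.6, 89.7]), np.float32(9.53), 8448)
140 held (array([442.7, 318.5]), array([26.8, 54.1]), np.float32(6.06), 11417) endL (array([436.7, 373. ]), array([24.7, 28.3]), np.float32(-85.07), 2504) cop (array([572. , 380.5]), array([32.3, 89.1]), np.float32(9.53), 8404)
150 held (array([441.4, 329.5]), array([26.5, 31.9]), np.float32(6.14), 5441) endL (array([436.7, 372.9]), array([24.6, 28.3]), np.float32(-85.07), 2481) cop (array([443.8, 286.3]), array([326.3, 483.6]), np.float32(-83.94), 285438)
plate top corners [386.2 393.3] [483.  402.5]
```

Call:
arm_command --plan '[[[-0.001,0.0045,-0.03],[0,0,-0.6],255],[[0,0,-0.035],[0,0,0],255],[[0,0,-0.025],[0,0,0],255],[[0,0,-0.012],[0,0,0],255],[[0,0,-0.004],[0,0,0],255],[[0,0,0],[0,0,0],255],[[0,0,0],[0,0,0],255]]'

```text
time_s: 7.05
position: [0.4423, 0.3243, 0.2016]
tcp_rot: [2.116, 2.321, 0.003]
force: [0.5, -0.6, 0.1]
opening: 0.346
```

Run:
```python
from h import *
s=sense();print(s['time_s'],s['position'],s['opening'],s['force'])
im=snap('wrist','w5.png')
for v in(100,120,135,145):
    m=whites(im,v,25)
    print(v,'held',rectat(im,m,322,350,.046))
```

```text
7.05 [0.44232514 0.32427828 0.20155728] 0.3461177148274992 [ 0.45334142 -0.60840389  0.07174149]
100 held (array([442.7, 312.7]), array([30.3, 71.4]), np.float32(5.24), 14126)
120 held (array([443.4, 320.6]), array([27.3, 56. ]), np.float32(5.47), 11467)
135 held (array([443.4, 321. ]), array([27.3, 55.2]), np.float32(5.35), 11267)
145 held (array([439.8, 349.6]), array([159.5, 236.2]), np.float32(-84.76), 304339)
```

View pics/w5.png

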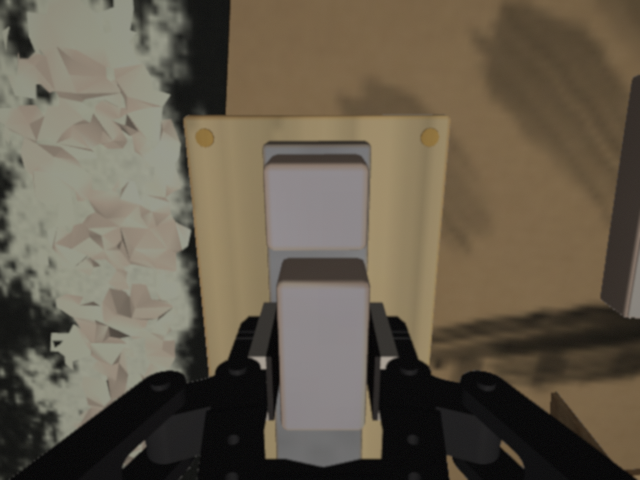

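Run:
```python
from h import *
im=load('w5')
m=whites(im,120,25)
m[:,:255]=0;m[:,380:]=0
a=rectat(im,m,322,350,.046);b=rectat(im,m,318,210,.044);print(a,b)
d=b[0]-a[0];y=np.radians(5.45);print('local',d@[np.cos(y),np.sin(y)],d@[-np.sin(y),np.cos(y)])
# strip edges near row 445
h=im['color'][445,262:380].astype(int);print(h[:,0])
print(onz(im,276,445,.02),onz(im,362,445,.02))
```

```text
(array([443.4, 320.6]), array([27.3, 56. ]), np.float32(5.47), 11467) (array([436.3, 373.1]), array([24.4, 28.4]), np.float32(-84.7), 7305)
local -2.0816080428950423 52.93700886861435
[ 11  28  81 130 147 148 148 149 148 147 147 148 147 138 116 102 103 104
 105 105 105 105 105 105 105 106 106 106 106 107 107 107 108 108 108 109
 109 109 109 110 110 109 109 109 108 109 108 108 108 108 107 107 106 106
 106 107 106 106 107 107 107 107 107 107 107 108 108 107 108 108 109 108
 108 108 109 109 108 109 108 109 108 108 108 108 108 107 108 107 107 107
 107 107 106 107 107 107 107 107 108 117 138 153 157 156 156 154 154 154
 153 152 153 153 152 152 152 151 151 150]
[0.42844449 0.25923415 0.02      ] [0.46597016 0.2626135  0.02      ]
```

Call:
arm_command --plan '[[[-0.0017,0.0024,-0.003],[0,0,0],255],[[0,0,-0.0015],[0,0,0],255],[[0,0,0],[0,0,0],255],[[0,0,0],[0,0,0],255]]'

```text
time_s: 7.5
position: [0.44, 0.3271, 0.1971]
tcp_rot: [2.115, 2.323, 0.004]
force: [-1.5, 0.1, 6.8]
opening: 0.342
```

Run:
```python
from h import *
s=sense();print(s['time_s'],s['position'],s['opening'],s['force'])
im=snap('wrist','w6.png')
m=whites(im,120,25)
m[:,:255]=0;m[:,380:]=0
a=rectat(im,m,322,350,.044);b=rectat(im,m,318,210,.044);print(a,b)
d=b[0]-a[0];y=np.radians(5.45);print('local',d@[np.cos(y),np.sin(y)],d@[-np.sin(y),np.cos(y)])
```

```text
7.5 [0.44003076 0.32714506 0.1971484 ] 0.34185574700030696 [-1.45998903  0.13382129  6.75352527]
(array([440.9, 325.1]), array([26.7, 54.9]), np.float32(5.43), 11419) (array([436.3, 373.2]), array([24.4, 28.4]), np.float32(-84.67), 7584)
local -0.010808495525477883 48.319456569547846
```

Call:
arm_command --plan '[[[0,0,0.002],[0,0,0],255],[[0,-0.002,0],[0,0,0],255],[[0,0,-0.002],[0,0,0],255],[[0,0,0],[0,0,0],255],[[0,0,0],[0,0,0],0],[[0,0,0],[0,0,0],0],[[0,0,0],[0,0,0],0],[[0,0,0],[0,0,0],0],[[0,0,0.02],[0,0,0],0],[[0,0,0.04],[0,0,0],0],[[0,0,0.04],[0,0,0],0],[[0,0,0],[0,0,0],0],[[0,0,0],[0,0,0],0]]'

```text
time_s: 8.85
position: [0.4402, 0.3248, 0.2965]
tcp_rot: [2.116, 2.322, 0.003]
force: [-0.3, -0.3, -0.9]
opening: 0.999
```

Run:
```python
from h import *
s=sense();print(s['time_s'],s['position'],s['opening'],s['force'])
im=snap('wrist','w7.png')
```

```text
8.85 [0.44020714 0.32481504 0.2965374 ] 0.9985455574004644 [-0.34553319 -0.26805156 -0.86514861]
```

View pics/w7.png

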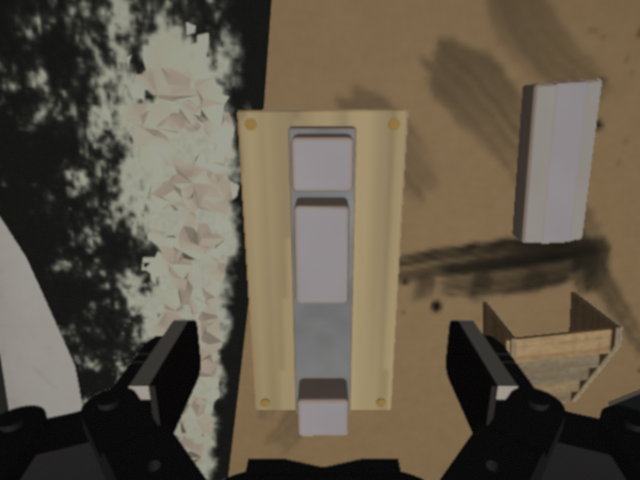

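Stone 1 stands square on the strip at (321,253), behind the far end stone (322,164); the near end stone is at (323,415). Measuring it in board coordinates, then off to stone 2.

```bash
cat >> h.py <<'E'
def wallframe(im,m,pL,pR,zz=.044):
    a=rectat(im,m,*pL,zz);b=rectat(im,m,*pR,zz); c=(a[0]+b[0])/2; d=a[0]-b[0]; ya=np.arctan2(-d[0],d[1]); print('ends',a,b,'centre',c,'yaw',np.degrees(ya),np.linalg.norm(d)); 
    return c,ya
def tolocal(c,ya,p): 
    d=np.array(p)-c; return np.array([d@[np.cos(ya),np.sin(ya)],d@[-np.sin(ya),np.cos(ya)]]).round(1)
E
python3 - <<'E'
from h import *
im=load('w7');m=whites(im,137,25);m[:,:285]=0;m[:,360:]=0
c,ya=wallframe(im,m,(322,164),(323,418))
a=rectat(im,m,321,250,.044);print(a,tolocal(c,ya,a[0]))
E
```

```text
ends (array([436.2, 372.8]), array([24.1, 28.5]), np.float32(-84.69), 2620) (array([451.4, 214.2]), array([23.9, 28.1]), np.float32(-83.76), 1404) centre [443.8 293.5] yaw 5.4744265104760865 159.32670836994032
(array([440.6, 322.5]), array([26.7, 54.2]), np.float32(5.3), 4480) [-0.4 29.2]
```

Call:
arm_command --plan '[[[0.0023,-0.0442,0.002],[0,0,0],0],[[0.0023,-0.0442,0.002],[0,0,0],0],[[0.0023,-0.0442,0.002],[0,0,0],0],[[0.0023,-0.0442,0.002],[0,0,0],0],[[0.0023,-0.0442,0.002],[0,0,0],0],[[0.0023,-0.0442,0.002],[0,0,0],0],[[0.0023,-0.0442,0.002],[0,0,0],0],[[0.0023,-0.0442,0.002],[0,0,0],0],[[0.0023,-0.0442,0.002],[0,0,0],0],[[0.0023,-0.0442,0.002],[0,0,0],0],[[0.0023,-0.0442,0.002],[0,0,0],0],[[0.0023,-0.0442,0.002],[0,0,0],0],[[0,0,0],[0,0,0],0],[[0,0,0],[0,0,0],0]]'

```text
time_s: 10.3
position: [0.467, -0.2066, 0.3178]
tcp_rot: [-2.117, -2.317, 0.001]
force: [0.0, 0.0, -0.5]
opening: 1.003
```

Run:
```python
from h import *
s=sense();print(s['time_s'],s['position'],s['opening'],s['force'])
im=snap('wrist','w8.png');print(R.from_rotvec(s['tcp_rot']).as_matrix().round(3)[:,1])
```

```text
10.3 [ 0.46696144 -0.20662551  0.31782564] 1.0025985174754362 [ 0.02999731  0.00186576 -0.46060773]
[ 0.996  0.09  -0.003]
```

View pics/w8.png

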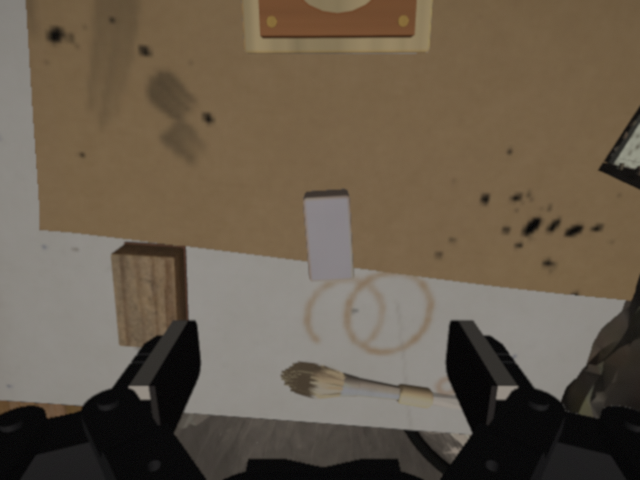

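Run:
```python
from h import *
im=load('w8'); 
for p in[(330,235),(330,300),(400,270)]: print(im['color'][p[1],p[0]])
c=[onz(im,a,b,.024)[:2]*1000 for a,b in[(305.5,196),(350,195),(354.5,279),(310,281)]];print(np.array(c).round(1),np.mean(c,0))
m=whites(im,120,14);cv2.imwrite('pics/m8.png',m*255); m[282:]=0;print(rectat(im,m,330,235,.024))
```

```text
[134 129 132]
[145 142 136]
[118  98  73]
[[ 453.7 -185. ]
 [ 481.4 -181.8]
 [ 490.7 -238.2]
 [ 461.3 -242.4]] [ 471.75436571 -211.86193059]
(array([ 471. , -212.5]), array([25.8, 53.5]), np.float32(9.34), 3110)
```

Call:
arm_command --plan '[[[0.0045,-0.007,-0.04],[0,0,3.7],0],[[0,0,-0.04],[0,0,0],0],[[0,0,-0.034],[0,0,0],0],[[0,0,-0.017],[0,0,0],0],[[0,0,-0.009],[0,0,0],0],[[0,0,0],[0,0,0],0],[[0,0,0],[0,0,0],255],[[0,0,0],[0,0,0],255],[[0,0,0],[0,0,0],255],[[0,0,0],[0,0,0],255],[[0,0,0],[0,0,0],255],[[0,0,0],[0,0,0],255]]' --grip_force 30

```text
time_s: 11.55
position: [0.4724, -0.213, 0.1806]
tcp_rot: [2.039, 2.388, 0.001]
force: [0.6, 0.1, 6.7]
opening: 0.341
```

Call:
arm_command --plan '[[[0,0,0.03],[0,0,0],255],[[0,0,0.045],[0,0,0],255],[[-0.0024,0.0396,0.025],[0,0,0],255],[[-0.0024,0.0396,0.01],[0,0,-0.4],255],[[-0.0024,0.0396,0],[0,0,-0.5],255],[[-0.0024,0.0396,0],[0,0,-0.5],255],[[-0.0024,0.0396,0],[0,0,-0.5],255],[[-0.0024,0.0396,0],[0,0,-0.5],255],[[-0.0024,0.0396,0],[0,0,-0.5],255],[[-0.0024,0.0396,0],[0,0,-0.5],255],[[-0.0024,0.0396,0],[0,0,0],255],[[-0.0024,0.0396,0],[0,0,0],255],[[-0.002,0.0396,0],[0,0,0],255],[[0,0.037,0],[0,0,0],255],[[0,0,0],[0,0,0],255],[[0,0,0],[0,0,0],255]]'

```text
time_s: 13.15
position: [0.4457, 0.2604, 0.2892]
tcp_rot: [-2.108, -2.329, 0.002]
force: [0.5, -0.6, -0.4]
opening: 0.343
```

Run:
```python
from h import *
s=sense();print(s['time_s'],s['position'],s['opening'],s['force'])
im=snap('wrist','w9.png');print(R.from_rotvec(s['tcp_rot']).as_matrix().round(3)[:,1])
```

```text
13.15 [0.44571953 0.26035615 0.28919375] 0.34262865253222025 [ 0.52584378 -0.61968088 -0.41736919]
[ 0.995  0.1   -0.001]
```

View pics/w9.png

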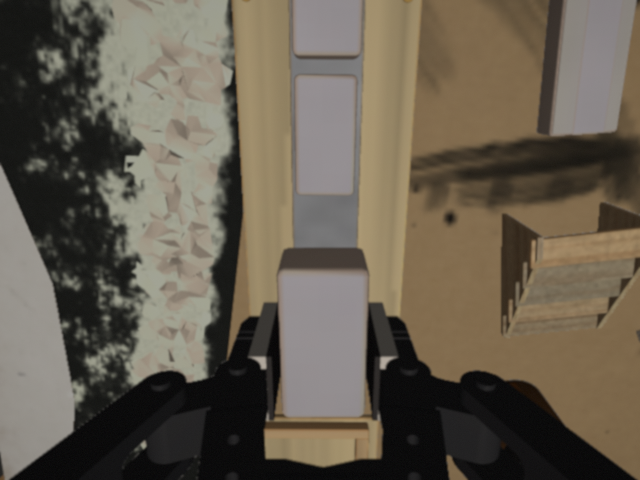

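Run:
```python
from h import *
im=load('w9');m=whites(im,130,25);m[:,:275]=0;m[:,372:]=0
c=np.array([443.9,293.5]);ya=np.radians(5.47)
a=rectat(im,m,322,340,.1326);b=rectat(im,m,325,130,.044);print(a,tolocal(c,ya,a[0]),b,tolocal(c,ya,b[0]))
```

```text
(array([446. , 260.9]), array([26.8, 54.2]), np.float32(5.86), 11139) [ -1.  -32.7] (array([440.7, 322.3]), array([26.9, 54.2]), np.float32(5.7), 6300) [-0.4 29. ]
```

Call:
arm_command --plan '[[[0.0006,0.0005,-0.035],[0,0,-0.3],255],[[0,0,-0.03],[0,0,0],255],[[0,0,-0.016],[0,0,0],255],[[0,0,-0.004],[0,0,0],255],[[0,0,0],[0,0,0],255],[[0,0,0],[0,0,0],255]]'

```text
time_s: 13.8
position: [0.4472, 0.2599, 0.2058]
tcp_rot: [2.117, 2.321, 0.002]
force: [-0.0, -0.3, -1.1]
opening: 0.344
```

Run:
```python
from h import *
s=sense();print(s['time_s'],s['position'],s['opening'],s['force'])
im=snap('wrist','w10.png')
zt=s['position'][2]-.1566;print('zt',zt)
m=whites(im,125,25);m[:,:275]=0;m[:,372:]=0
c=np.array([443.9,293.5]);ya=np.radians(5.47)
a=rectat(im,m,322,340,zt);b=rectat(im,m,325,150,.044);print(a,tolocal(c,ya,a[0]),b,tolocal(c,ya,b[0]))
```

```text
13.8 [0.44716298 0.25994998 0.20583423] 0.34445549480721466 [-0.03922384 -0.32979651 -1.12614708]
zt 0.04923423045550779
(array([447.8, 260.9]), array([26.7, 54.5]), np.float32(5.55), 11134) [  0.8 -32.8] (array([440.7, 322.5]), array([26.8, 54.4]), np.float32(5.39), 15896) [-0.4 29.2]
```

View pics/w10.png

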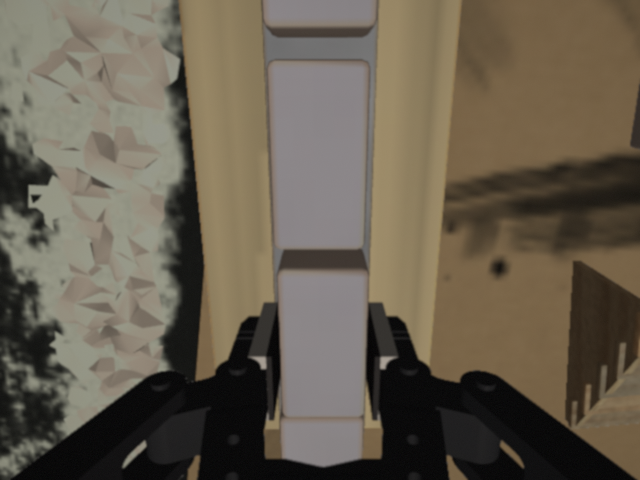

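Call:
arm_command --plan '[[[-0.0016,0.003,0],[0,0,0],255],[[0,0,-0.0035],[0,0,0],255],[[0,0,-0.002],[0,0,0],255],[[0,0,0],[0,0,0],255],[[0,0,0],[0,0,0],255]]'

```text
time_s: 14.35
position: [0.4451, 0.2636, 0.2006]
tcp_rot: [2.115, 2.322, 0.003]
force: [-2.7, -1.8, 9.5]
opening: 0.342
```

Run:
```python
from h import *
s=sense();print(s['time_s'],s['position'],s['opening'],s['force'])
im=snap('wrist','w11.png')
m=whites(im,125,25);m[:,:260]=0;m[:,375:]=0
c=np.array([443.9,293.5]);ya=np.radians(5.47)
a=rectat(im,m,322,340,.044);b=rectat(im,m,325,150,.044);print(a,tolocal(c,ya,a[0]),b,tolocal(c,ya,b[0]))
```

```text
14.35 [0.4451133  0.26361349 0.20055758] 0.3420780835229679 [-2.67357635 -1.81395347  9.49968981]
(array([445.7, 264.6]), array([26.7, 54.5]), np.float32(5.65), 11135) [ -1.  -28.9] (array([440.7, 322.6]), array([26.8, 54.5]), np.float32(5.33), 16763) [-0.4 29.3]
```

View pics/w11.png

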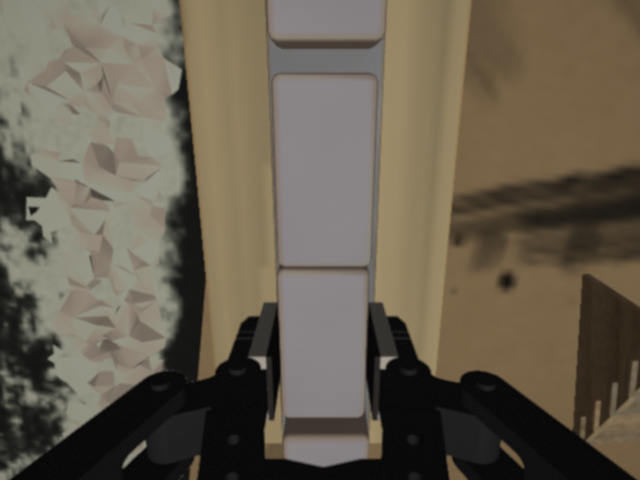

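Call:
arm_command --plan '[[[0,0,0],[0,0,0],0],[[0,0,0],[0,0,0],0],[[0,0,0],[0,0,0],0],[[0,0,0.005],[0,0,0],0],[[0,0,0.025],[0,0,0],0],[[0,0,0.04],[0,0,0],0],[[0,0,0.03],[0,0,0],0],[[0.032,0.029,0],[0,0,1],0],[[0.032,0.029,0],[0,0,1],0],[[0.032,0.029,0],[0,0,1],0],[[0.032,0.029,0],[0,0,1],0],[[0,0,0],[0,0,0],0],[[0,0,0],[0,0,0],0]]'

```text
time_s: 15.7
position: [0.5734, 0.3797, 0.2977]
tcp_rot: [-2.033, -2.394, 0.004]
force: [-0.9, 0.0, -0.4]
opening: 1.005
```

Run:
```python
from h import *
s=sense();print(s['time_s'],s['position'],s['opening'],s['force'])
im=snap('wrist','w12.png')
m=whites(im,115,25);print(rectat(im,m,325,225,.018));print(R.from_rotvec(s['tcp_rot']).as_matrix().round(3)[:,1])
```

```text
15.7 [0.57336094 0.37974038 0.29774979] 1.0046881853053227 [-0.92009047  0.01229205 -0.44196541]
(array([573.3, 379.3]), array([32.2, 91. ]), np.float32(9.4), 7122)
[ 0.987  0.162 -0.002]
```

View pics/w12.png

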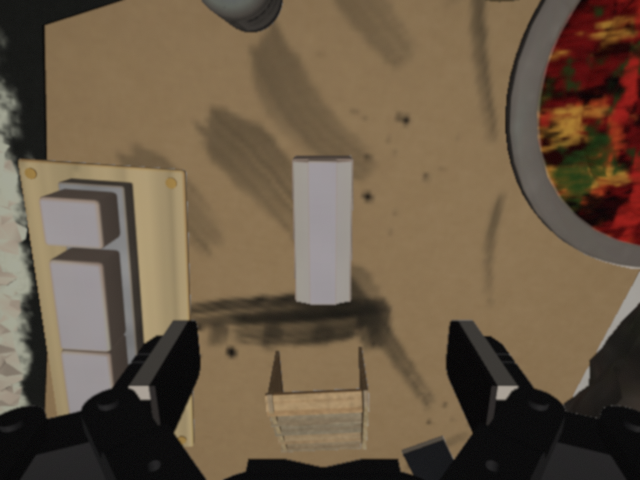

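Call:
arm_command --plan '[[[0,-0.001,-0.04],[0,0,0],0],[[0,0,-0.04],[0,0,0],0],[[0,0,-0.023],[0,0,0],0],[[0,0,-0.011],[0,0,0],0],[[0,0,-0.005],[0,0,0],0],[[0,0,0],[0,0,0],0],[[0,0,0],[0,0,0],255],[[0,0,0],[0,0,0],255],[[0,0,0],[0,0,0],255],[[0,0,0],[0,0,0],255],[[0,0,0],[0,0,0],255],[[0,0,0],[0,0,0],255]]' --grip_force 35

```text
time_s: 16.95
position: [0.5733, 0.3785, 0.1812]
tcp_rot: [2.033, 2.394, 0.002]
force: [-0.4, -0.7, 5.9]
opening: 0.409
```

Call:
arm_command --plan '[[[0,0,0.03],[0,0,0],255],[[0,0,0.04],[0,0,0],255],[[0,0,0.04],[0,0,0],255],[[-0.0325,-0.0215,0],[0,0,-1],255],[[-0.0325,-0.0215,0],[0,0,-1],255],[[-0.0325,-0.0215,0],[0,0,-1],255],[[-0.0325,-0.0215,0],[0,0,-0.8],255],[[0,0,-0.03],[0,0,0],255],[[0,0,-0.015],[0,0,0],255],[[0,0,0],[0,0,0],255],[[0,0,0],[0,0,0],255]]'

```text
time_s: 18.05
position: [0.443, 0.2923, 0.2452]
tcp_rot: [-2.112, -2.326, 0.001]
force: [-0.1, 1.4, -0.7]
opening: 0.41
```

Run:
```python
from h import *
s=sense();print(s['time_s'],s['position'],s['opening'],s['force'])
im=snap('wrist','w13.png')
zb=s['position'][2]-.1812
m=whites(im,115,25);print(zb,rectat(im,m,325,345,zb+.018),rectat(im,m,325,345,zb+.022));print(R.from_rotvec(s['tcp_rot']).as_matrix().round(3)[:,1])
```

```text
18.05 [0.44298522 0.29231959 0.24518508] 0.4102940210368444 [-0.10322398  1.44385177 -0.70299253]
0.06398508387166699 (array([443.7, 289.3]), array([32.8, 97.9]), np.float32(5.73), 20140) (array([443.4, 291.8]), array([31.8, 94.9]), np.float32(5.73), 20140)
[ 0.995  0.096 -0.001]
```

View pics/w13.png

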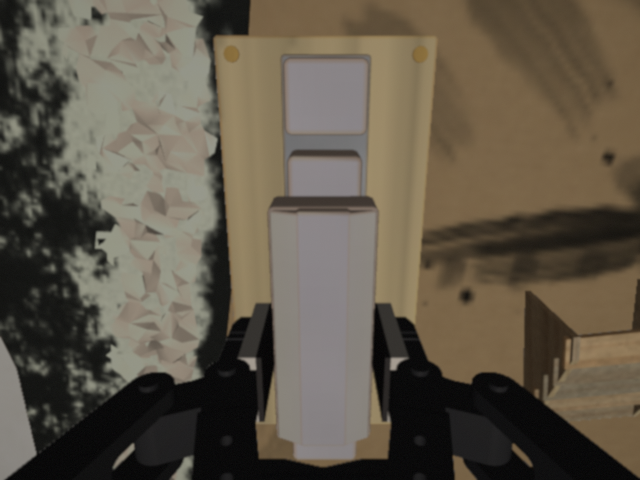

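Run:
```python
from h import *
im=load('w13');zb=.064
c=np.array([443.9,293.5]);ya=np.radians(5.47)
for u,v,z in[(271,210,zb+.018),(377,208,zb+.018),(278,438,zb+.018),(372,437,zb+.018),(298,211,zb+.022),(348,211,zb+.022),(298,444,zb+.022),(352,444,zb+.022)]:
    p=onz(im,u,v,z)[:2]*1000;print((u,v),p.round(1),tolocal(c,ya,p))
cv2.imwrite('pics/z6.png',cv2.resize(im['color'][190:470,240:410,::-1],None,fx=2.1,fy=2.1,interpolation=cv2.INTER_CUBIC))
m=whites(im,115,25);m[:,:275]=0;m[:,372:]=0;a=rectat(im,m,325,95,.044);print(a,tolocal(c,ya,a[0]))
```

```text
(271, 210) [422.2 337.7] [-17.4  46.1]
(377, 208) [455.6 341.6] [16.3 46.8]
(278, 438) [430.2 248.1] [-17.9 -43.9]
(372, 437) [466. 252.] [ 18.  -43.4]
(298, 211) [430.9 339.3] [-8.6 46.8]
(348, 211) [446.3 340.8] [ 6.9 46.9]
(298, 444) [438.  249.8] [-10.  -42.9]
(352, 444) [458.  251.8] [ 10.1 -42.9]
(array([436.4, 373.1]), array([24.6, 28.5]), np.float32(-84.68), 5201) [ 0.1 80. ]
```

View pics/z6.png

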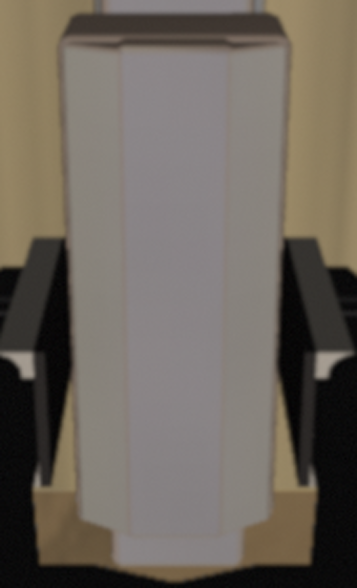

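Call:
arm_command --plan '[[[0,-0.0015,-0.01],[0,0,0],255],[[0,0,-0.006],[0,0,0],255],[[0,0,-0.002],[0,0,0],255],[[0,0,0],[0,0,0],255],[[0,0,0],[0,0,0],255]]'

```text
time_s: 18.6
position: [0.4431, 0.2908, 0.2272]
tcp_rot: [-2.112, -2.326, 0.0]
force: [0.5, 0.5, -1.7]
opening: 0.409
```

Run:
```python
from h import *
s=sense();print(s['time_s'],s['position'],s['opening'],s['force'])
im=snap('wrist','w14.png')
```

```text
18.6 [0.44308359 0.29084359 0.22724769] 0.4087154344825768 [ 0.52804361  0.48926232 -1.67552583]
```

View pics/w14.png

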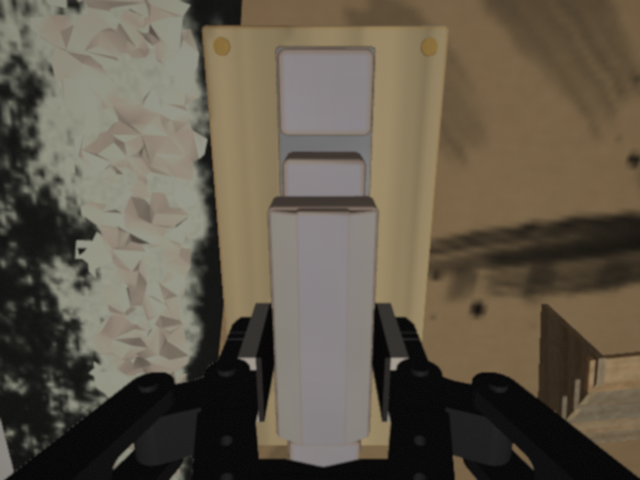

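Coping is over the joint; lowering the last 2–3 mm and releasing.

Call:
arm_command --plan '[[[0,0,-0.0015],[0,0,0],255],[[0,0,-0.0013],[0,0,0],255],[[0,0,0],[0,0,0],255],[[0,0,0],[0,0,0],255]]'

```text
time_s: 19.05
position: [0.4431, 0.2909, 0.2251]
tcp_rot: [2.112, 2.326, 0.001]
force: [-1.7, -1.1, 6.1]
opening: 0.409
```

Call:
arm_command --plan '[[[0,0,0],[0,0,0],0],[[0,0,0],[0,0,0],0],[[0,0,0],[0,0,0],0],[[0,0,0.005],[0,0,0],0],[[0,0,0.025],[0,0,0],0],[[0,0,0.04],[0,0,0],0],[[0,0,0.04],[0,0,0],0],[[0,0,0],[0,0,0],0],[[0,0,0],[0,0,0],0]]'

```text
time_s: 19.95
position: [0.4433, 0.291, 0.3356]
tcp_rot: [2.111, 2.325, 0.004]
force: [-0.4, -0.8, 0.2]
opening: 1.004
```

Run:
```python
from h import *
s=sense();print(s['time_s'],s['position'],s['opening'],s['force'])
im=snap('wrist','w15.png')
```

```text
19.95 [0.44329482 0.29099341 0.33564334] 1.0036234244735476 [-0.36442213 -0.81159635  0.18594048]
```

View pics/w15.png

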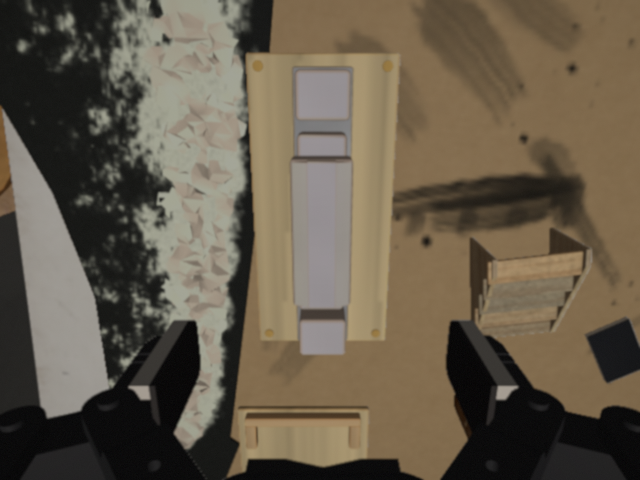

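Run:
```python
from h import *
im=load('w15')
m=whites(im,130,25);m[:,:288]=0;m[:,355:]=0
c,ya=wallframe(im,m,(322,95),(322,340))
# coping ends by column profile along x~322
for x in(305,322,340): 
    col=im['color'][120:330,x].astype(int).sum(1)//3; d=np.abs(np.diff(col)); print(x,[(120+i,int(col[i]),int(col[i+1])) for i in np.where(d>14)[0]])
for u,v,z in[(322,159,.066),(322,308,.066),(293,158,.062),(352,158,.062),(293,305,.062),(348,305,.062)]:
    p=onz(im,u,v,z)[:2]*1000; print((u,v),tolocal(c,ya,p))
cv2.imwrite('pics/z7.png',cv2.resize(im['color'][220:345,455:605,::-1],None,fx=5,fy=4.6,interpolation=cv2.INTER_CUBIC))
```

```text
ends (array([436.3, 372.9]), array([24. , 28.5]), np.float32(-84.46), 2227) (array([451.4, 214. ]), array([23.7, 28. ]), np.float32(-84.57), 1268) centre [443.85 293.45] yaw 5.428420580474964 159.61585134315447
305 [(np.int64(130), 115, 95), (np.int64(131), 95, 72), (np.int64(133), 72, 97), (np.int64(134), 97, 125), (np.int64(154), 141, 122), (np.int64(155), 122, 91), (np.int64(156), 91, 67), (np.int64(158), 67, 87), (np.int64(162), 112, 132), (np.int64(307), 135, 119), (np.int64(308), 119, 92), (np.int64(309), 92, 68), (np.int64(318), 68, 88), (np.int64(319), 88, 111), (np.int64(320), 111, 130)]
322 [(np.int64(130), 117, 98), (np.int64(131), 98, 75), (np.int64(133), 69, 90), (np.int64(134), 90, 117), (np.int64(135), 117, 135), (np.int64(154), 140, 119), (np.int64(155), 119, 88), (np.int64(156), 88, 66), (np.int64(160), 84, 103), (np.int64(161), 103, 126), (np.int64(307), 137, 119), (np.int64(308), 119, 91), (np.int64(309), 91, 68), (np.int64(318), 69, 88), (np.int64(319), 88, 112), (np.int64(320), 112, 129)]
340 [(np.int64(130), 121, 102), (np.int64(131), 102, 79), (np.int64(133), 69, 84), (np.int64(134), 84, 108), (np.int64(135), 108, 125), (np.int64(154), 140, 119), (np.int64(155), 119, 88), (np.int64(156), 88, 67), (np.int64(158), 69, 89), (np.int64(162), 115, 135), (np.int64(307), 130, 109), (np.int64(308), 109, 81), (np.int64(309), 81, 63), (np.int64(318), 69, 88), (np.int64(319), 88, 112), (np.int64(320), 112, 129)]
(322, 159) [-0.2 46.5]
(322, 308) [ -0.1 -45.1]
(293, 158) [-16.5  46.4]
(352, 158) [16.6 46.5]
(293, 305) [-18.3 -45.1]
(348, 305) [ 16.2 -45.1]
```

View pics/z7.png

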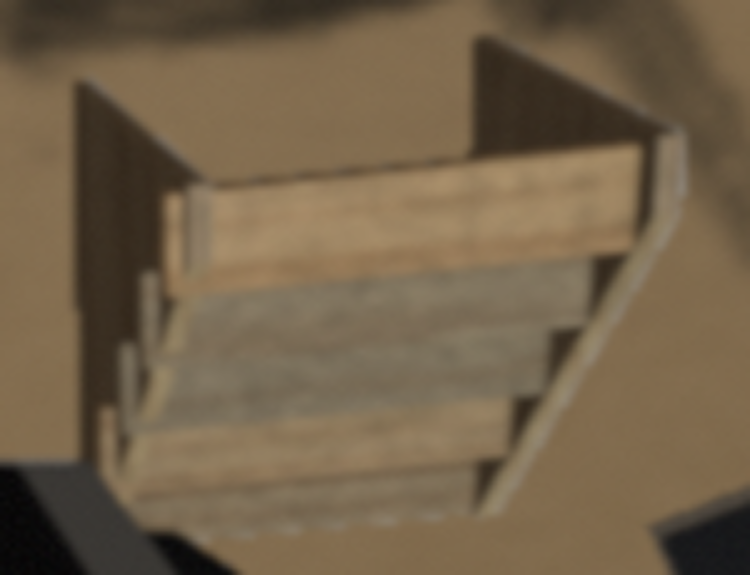

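Run:
```python
from h import *
w=load('w3')
c=np.array([456,10.9]);ya=np.radians(5.47)
for a,b in[(66,113),(45,113),(48,252),(75,252),(275,149),(298,150),(268,283),(290,283),(68,50),(275,80),(75,308),(266,331)]:
    p=onz(w,20+a/1.6,b/1.6,.015)[:2]*1000; print((a,b),tolocal(c,ya,p))
w=load('w15')
for a,b,z in[(80,82,0),(480,38,0),(205,185,.048),(670,130,.048),(165,190,.048)]:
    print((onz(w,455+a/5,220+b/4.6,z)[:2]*1000).round(1))
```

```text
(66, 113) [-37.1  79.1]
(45, 113) [-44.7  78. ]
(48, 252) [-46.8  26.2]
(75, 252) [-36.4  27.7]
(275, 149) [39.8 77.6]
(298, 150) [48.4 78.5]
(268, 283) [39.1 26. ]
(290, 283) [47.9 27.3]
(68, 50) [-35.1 100.7]
(275, 80) [ 38.8 101.6]
(75, 308) [-37.5   4.8]
(266, 331) [39.1  6. ]
[556.7 283. ]
[613.9 296. ]
[556.6 283.8]
[613.1 297.4]
[551.7 282.5]
```

Call:
arm_command --plan '[[[0.0378,-0.0088,-0.01],[0,0,1.8],0],[[0.0378,-0.0088,-0.01],[0,0,1.8],0],[[0.0378,-0.0088,-0.01],[0,0,1.8],0],[[0.0378,-0.0088,-0.01],[0,0,1.9],0],[[0,0,0],[0,0,0],0],[[0,0,0],[0,0,0],0]]'

```text
time_s: 20.6
position: [0.5942, 0.255, 0.2918]
tcp_rot: [-1.96, -2.452, 0.006]
force: [-1.0, 0.1, 0.4]
opening: 0.999
```

Run:
```python
from h import *
s=sense();print(s['time_s'],s['position'],s['opening'],s['force'])
im=snap('wrist','w16.png');print(R.from_rotvec(s['tcp_rot']).as_matrix().round(3)[:,1])
```

```text
20.6 [0.59420732 0.25499647 0.29176454] 0.9985699335017204 [-1.03063645  0.05727057  0.40564899]
[ 0.975  0.22  -0.005]
```

View pics/w16.png

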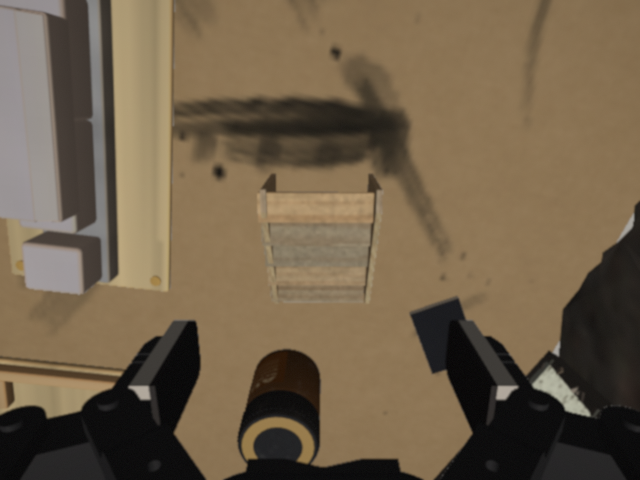

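Run:
```python
from h import *
w=load('w16')
P=[onz(w,a,b,z)[:2]*1000 for a,b,z in[(265,194,.048),(381,193,.048),(275,303,.009),(370,302,.009),(262,190,0.0),(371,190,0)]]
print(np.array(P).round(1)); h=(P[0]+P[1])/2;l=(P[2]+P[3])/2;print(h,l,(h+l)/2,np.linalg.norm(h-l),np.degrees(np.arctan2(-(h-l)[0],(h-l)[1])),P[1]-P[0])
```

```text
[[557.5 281.9]
 [614.5 295.4]
 [573.4 202.5]
 [633.5 216.9]
 [551.  272.1]
 [616.7 287. ]]
[586.03048163 288.67279545] [603.47464386 209.69816057] [594.75256274 249.18547801] 80.87825263521827 12.455671632307274 [57.00987738 13.48199155]
```

Call:
arm_command --plan '[[[-0.001,0.002,-0.04],[0,0,0],0],[[0,0,-0.04],[0,0,0],0],[[0,0,-0.02],[0,0,0],0],[[0,0,-0.01],[0,0,0],0],[[0,0,0],[0,0,0],0],[[0,0,0],[0,0,0],0],[[0,0,0],[0,0,0],255],[[0,0,0],[0,0,0],255],[[0,0,0],[0,0,0],255],[[0,0,0],[0,0,0],255],[[0,0,0],[0,0,0],255]]' --grip_force 25

```text
time_s: 21.75
position: [0.5938, 0.2579, 0.1863]
tcp_rot: [1.959, 2.455, 0.004]
force: [0.3, 0.5, 6.5]
opening: 0.741
```

Run:
```python
from h import *
s=sense();print(s['time_s'],s['position'],s['opening'],s['force'])
im=snap('wrist','w17.png')
```

```text
21.75 [0.5937983  0.25789937 0.1863257 ] 0.7411609333355751 [0.29061084 0.49462646 6.50922836]
```

View pics/w17.png

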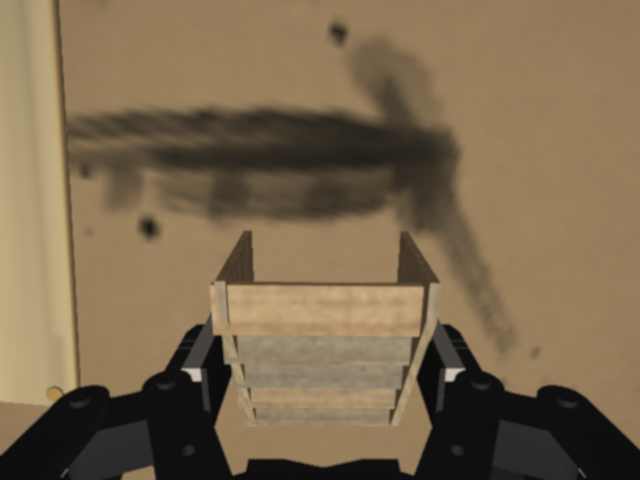

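Call:
arm_command --plan '[[[0,0,0.03],[0,0,0],255],[[0,0,0.04],[0,0,0],255],[[0,0,0.04],[0,0,0],255],[[-0.0286,-0.0372,0],[0,0,-1.5],255],[[-0.0286,-0.0372,0],[0,0,-1.5],255],[[-0.0286,-0.0372,0],[0,0,-1.5],255],[[-0.0286,-0.0372,0],[0,0,-1.5],255],[[-0.0286,-0.0372,0],[0,0,-1.2],255],[[0,0,-0.03],[0,0,0],255],[[0,0,0],[0,0,0],255],[[0,0,0],[0,0,0],255]]'

```text
time_s: 22.9
position: [0.4503, 0.0716, 0.2648]
tcp_rot: [-2.11, -2.327, 0.0]
force: [-0.1, 1.0, -0.4]
opening: 0.741
```

Run:
```python
from h import *
s=sense();print(s['time_s'],s['position'],s['opening'],s['force'])
im=snap('wrist','w18.png');print(R.from_rotvec(s['tcp_rot']).as_matrix().round(3)[:,1]); snap('scene','s18.png')
cv2.imwrite('pics/s18z.png',cv2.resize(cv2.imread('pics/s18.png')[225:385,160:440],None,fx=2.5,fy=2.5))
```

```text
22.9 [0.45030788 0.07162825 0.26482766] 0.7413041700115596 [-0.07329258  0.96441694 -0.41774551]
[ 0.995  0.098 -0.   ]
```

View pics/w18.png

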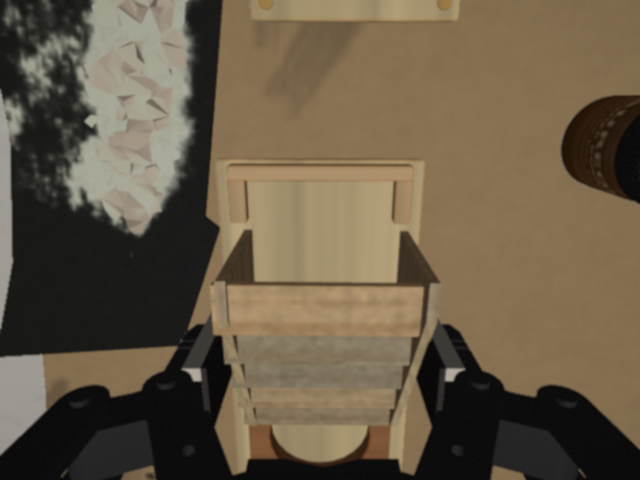

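View pics/s18z.png

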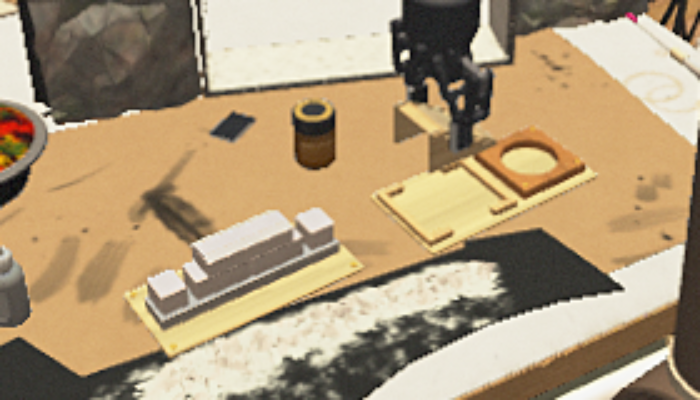

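Run:
```python
from h import *
w=load('w18');c=np.array([456,10.9]);ya=np.radians(5.47);zb=.2648-.1863
for n,u,v,z in[('frame inL',247,200,.015),('inR',394,200,.015),('top strip inner edge L',250,181,.015),('R',394,180,.015),('plate TL',217,160,.006),('plate TR',424,160,.006),('stair backL in',250,233,zb),('backR in',403,233,zb),('topL',213,285,zb+.048),('topR',440,284,zb+.048),('lowL',245,424,zb+.009),('lowR',396,424,zb+.009)]:
    p=onz(w,u,v,z)[:2]*1000;print(n,p.round(1),tolocal(c,ya,p))
```

```text
frame inL [408.3  97.7] [-39.2  90.9]
inR [484.7 105.2] [37.5 91.2]
top strip inner edge L [409.4 107.9] [-37.1 101. ]
R [483.1 115.6] [ 36.9 101.7]
plate TL [390.3 115.4] [-55.4 110.3]
plate TR [498.9 126.2] [ 53.7 110.6]
stair backL in [419.9 101. ] [-27.4  93.2]
backR in [477.8 106.7] [30.8 93.3]
topL [417.5 101.2] [-29.8  93.5]
topR [479.2 107.5] [32.3 94. ]
lowL [423.  20.] [-32.   12.2]
lowR [485.8  26.2] [31.2 12.3]
```

Call:
arm_command --plan '[[[0,-0.001,-0.03],[0,0,0],255],[[0,0,-0.025],[0,0,0],255],[[0,0,-0.01],[0,0,0],255],[[0,0,-0.004],[0,0,0],255],[[0,0,-0.002],[0,0,0],255],[[0,0,-0.001],[0,0,0],255],[[0,0,0],[0,0,0],255],[[0,0,0],[0,0,0],255]]'

```text
time_s: 23.8
position: [0.4506, 0.0707, 0.1931]
tcp_rot: [2.109, 2.327, 0.001]
force: [-0.2, -0.1, 0.1]
opening: 0.742
```

Run:
```python
from h import *
s=sense();print(s['time_s'],s['position'],s['opening'],s['force'])
im=snap('wrist','w19.png')
```

```text
23.8 [0.45055131 0.07066562 0.19311361] 0.7423526710547246 [-0.24555366 -0.1222413   0.12149811]
```

View pics/w19.png

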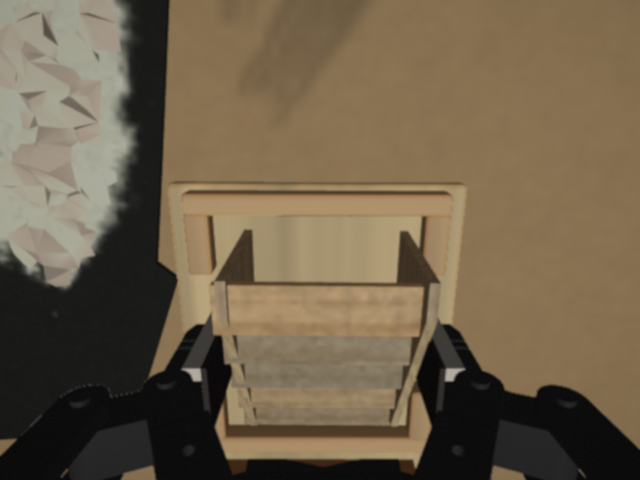

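Call:
arm_command --plan '[[[0,0.001,-0.001],[0,0,0],255],[[0,0,-0.001],[0,0,0],255],[[0,0,0],[0,0,0],255],[[0,0,0],[0,0,0],0],[[0,0,0],[0,0,0],0],[[0,0,0],[0,0,0],0],[[0,0,0.005],[0,0,0],0],[[0,0,0.02],[0,0,0],0],[[0,0,0.04],[0,0,0],0],[[0,0,0.04],[0,0,0],0],[[0,0,0],[0,0,0],0],[[0,0,0],[0,0,0],0]]'

```text
time_s: 25.05
position: [0.4506, 0.0717, 0.2965]
tcp_rot: [2.109, 2.327, 0.003]
force: [0.4, -1.3, 0.1]
opening: 0.998
```

Run:
```python
from h import *
s=sense();print(s['time_s'],s['position'],s['opening'],s['force'])
im=snap('wrist','w20.png')
```

```text
25.05 [0.45060295 0.07169005 0.29645743] 0.9976456186679111 [ 0.37599221 -1.26098681  0.11664542]
```

View pics/w20.png

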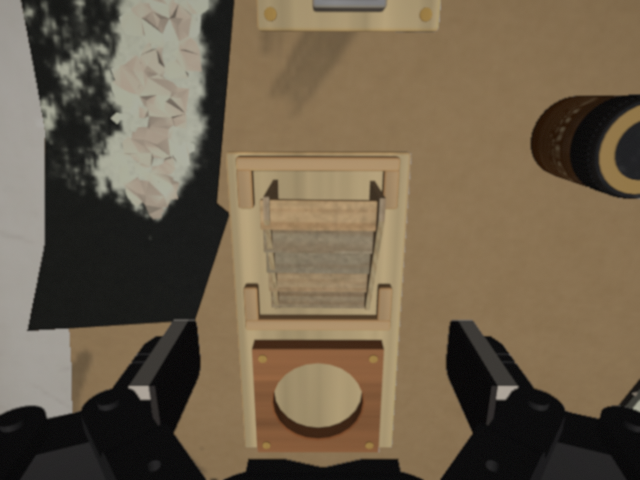

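Run:
```python
from h import *
w=load('w20');c=np.array([456,10.9]);ya=np.radians(5.47)
cv2.imwrite('pics/z8.png',cv2.resize(w['color'][325:460,235:405,::-1],None,fx=4,fy=4,interpolation=cv2.INTER_CUBIC))
cv2.imwrite('pics/z9.png',cv2.resize(w['color'][85:210,520:640,::-1],None,fx=4,fy=4,interpolation=cv2.INTER_CUBIC))
```

```text
(no output)
```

View pics/z8.png

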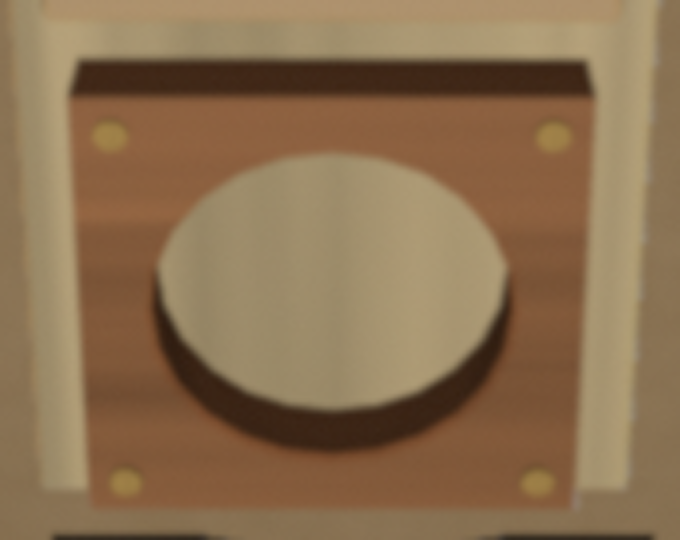

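Call:
arm_command --plan '[[[0.0353,0.0178,0.003],[0,0,0],0],[[0.0353,0.0178,0.003],[0,0,0],0],[[0.0353,0.0178,0.003],[0,0,0],0],[[0.0353,0.0178,0.003],[0,0,0],0],[[0,0,0],[0,0,0],0],[[0,0,0],[0,0,0],0]]'

```text
time_s: 25.7
position: [0.5914, 0.143, 0.3048]
tcp_rot: [-2.108, -2.326, 0.006]
force: [-0.7, -0.1, 0.3]
opening: 1.001
```

Run:
```python
from h import *
s=sense();print(s['time_s'],s['position'],s['opening'],s['force'])
im=snap('wrist','w21.png')
```

```text
25.7 [0.59141664 0.14303304 0.30483959] 1.0006303756637904 [-0.70019349 -0.13161036  0.33839071]
```

View pics/w21.png

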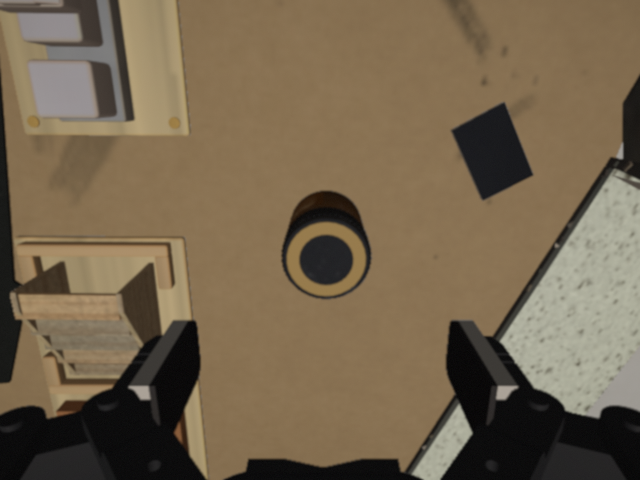

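Run:
```python
from h import *
w=load('w21');print('jar',onz(w,326,260,.066))
w=load('w20');c=np.array([456,10.9]);ya=np.radians(5.47)
E=np.array([onz(w,235+a/4,325+b/4,.018)[:2]*1000 for a,b in[(333,152),(333,452),(155,290),(511,290)]]);print(E.round(1),(E[0]+E[1])/2,(E[2]+E[3])/2)
B=np.array([onz(w,235+a/4,325+b/4,.018)[:2]*1000 for a,b in[(69,96),(594,96),(576,509),(91,509)]]);print(B.round(1),B.mean(0))
print('pred',c+np.array([60*np.sin(ya),-60*np.cos(ya)]))
```

```text
jar [0.5923817  0.14372781 0.066     ]
[[457.4 -16.8]
 [463.4 -78.9]
 [429.5 -47.3]
 [490.7 -41.5]] [460.41986926 -47.87408792] [460.10285293 -44.40393915]
[[412.8 -10.2]
 [499.5  -1.9]
 [508.4 -87.4]
 [421.  -95.7]] [460.46148654 -48.80431974]
pred [461.71947307 -48.8267748 ]
```

Call:
arm_command --plan '[[[0.001,0.0007,-0.04],[0,0,0],0],[[0,0,-0.04],[0,0,0],0],[[0,0,-0.02],[0,0,0],0],[[0,0,-0.009],[0,0,0],0],[[0,0,0],[0,0,0],0],[[0,0,0],[0,0,0],0],[[0,0,0],[0,0,0],255],[[0,0,0],[0,0,0],255],[[0,0,0],[0,0,0],255],[[0,0,0],[0,0,0],255],[[0,0,0],[0,0,0],255]]' --grip_force 35

```text
time_s: 26.85
position: [0.5928, 0.1436, 0.1995]
tcp_rot: [2.109, 2.327, 0.002]
force: [-0.0, 0.5, 6.3]
opening: 0.544
```

Call:
arm_command --plan '[[[0,0,0.03],[0,0,0],255],[[0,0,0.04],[0,0,0],255],[[0,0,0.03],[0,0,0],255],[[-0.0264,-0.0384,0],[0,0,0],255],[[-0.0264,-0.0384,0],[0,0,0],255],[[-0.0264,-0.0384,0],[0,0,0],255],[[-0.0264,-0.0384,0],[0,0,0],255],[[-0.0264,-0.0384,0],[0,0,0],255],[[0,0,-0.03],[0,0,0],255],[[0,0,0],[0,0,0],255],[[0,0,0],[0,0,0],255]]'

```text
time_s: 27.95
position: [0.4603, -0.0484, 0.2684]
tcp_rot: [-2.109, -2.327, 0.001]
force: [0.7, -0.2, -0.2]
opening: 0.542
```

Run:
```python
from h import *
s=sense();print(s['time_s'],s['position'],s['opening'],s['force'])
im=snap('wrist','w22.png')
```

```text
27.95 [ 0.46030917 -0.04837107  0.26838978] 0.541887502166062 [ 0.71552379 -0.18389616 -0.19026753]
```

View pics/w22.png

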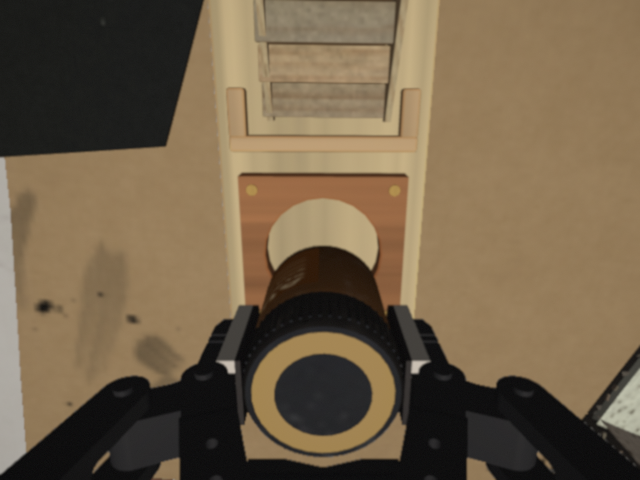

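Run:
```python
from h import *
w=load('w22');print(onz(w,323,394,.2684-.1995+.066))
B=np.array([onz(w,a,b,.018)[:2]*1000 for a,b in[(239.5,175),(408.5,175)]]);m=B.mean(0);d=B[1]-B[0];d/=np.linalg.norm(d);print(B.round(1),'well',m+43*np.array([d[1],-d[0]]))
```

```text
[ 0.46039235 -0.0475277   0.1349    ]
[[413.6  -9.6]
 [499.9  -1.1]] well [461.00864958 -48.16326287]
```

Call:
arm_command --plan '[[[0,0,-0.025],[0,0,0],255],[[0,0,-0.02],[0,0,0],255],[[0,0,0],[0,0,0],255],[[0,0,0],[0,0,0],255]]'

```text
time_s: 28.4
position: [0.4611, -0.0479, 0.2242]
tcp_rot: [2.108, 2.329, 0.0]
force: [0.4, -0.7, -0.4]
opening: 0.54
```

Run:
```python
from h import *
s=sense();print(s['time_s'],s['position'],s['opening'],s['force'])
im=snap('wrist','w23.png')
```

```text
28.4 [ 0.46109199 -0.04791093  0.22423113] 0.5404441141793106 [ 0.4339973  -0.66290671 -0.37360952]
```

View pics/w23.png

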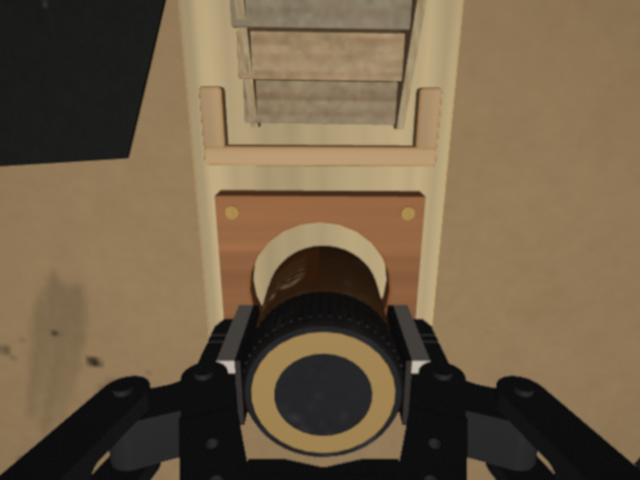

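The jar's axis (460.4,-47.5) agrees with the well centre (461,-48) within 1 mm; lowering.

Call:
arm_command --plan '[[[0,-0.0003,-0.01],[0,0,0],255],[[0,0,-0.006],[0,0,0],255],[[0,0,-0.0015],[0,0,0],255],[[0,0,-0.001],[0,0,0],255],[[0,0,0],[0,0,0],255],[[0,0,0],[0,0,0],255]]'

```text
time_s: 29.05
position: [0.4602, -0.0488, 0.2055]
tcp_rot: [-2.11, -2.327, -0.0]
force: [-3.3, 0.8, 4.4]
opening: 0.54
```

Call:
arm_command --plan '[[[0,0,0],[0,0,0],0],[[0,0,0],[0,0,0],0],[[0,0,0],[0,0,0],0],[[0,0,0.005],[0,0,0],0],[[0,0,0.025],[0,0,0],0],[[0,0,0.04],[0,0,0],0],[[0,0,0.04],[0,0,0],0],[[0,0.02,0.04],[0,0,0],0],[[0,0.045,0.02],[0,0,0],0],[[0,0.045,0.02],[0,0,0],0],[[0,0.045,0.01],[0,0,0],0],[[0,0.045,0.01],[0,0,0],0],[[0,0,0],[0,0,0],0],[[0,0,0],[0,0,0],0]]'

```text
time_s: 30.45
position: [0.4603, 0.1522, 0.4151]
tcp_rot: [2.106, 2.33, -0.0]
force: [0.1, -0.3, -0.1]
opening: 1.005
```

Run:
```python
from h import *
s=sense();print(s['time_s'],s['position'],s['opening'],s['force'])
im=snap('wrist','w24.png');snap('scene','s24.png');snap('top','t24.png')
a=cv2.resize(cv2.imread('pics/s24.png')[225:385,120:440],None,fx=2.5,fy=2.5,interpolation=cv2.INTER_CUBIC);cv2.imwrite('pics/s24z.png',a)
cv2.imwrite('pics/t24z.png',cv2.resize(cv2.imread('pics/t24.png')[205:325,150:470],None,fx=2.5,fy=2.5,interpolation=cv2.INTER_CUBIC))
```

```text
30.45 [0.46026746 0.15224753 0.41512923] 1.0053029265173137 [ 0.13569418 -0.34880084 -0.09128881]
```

View pics/w24.png

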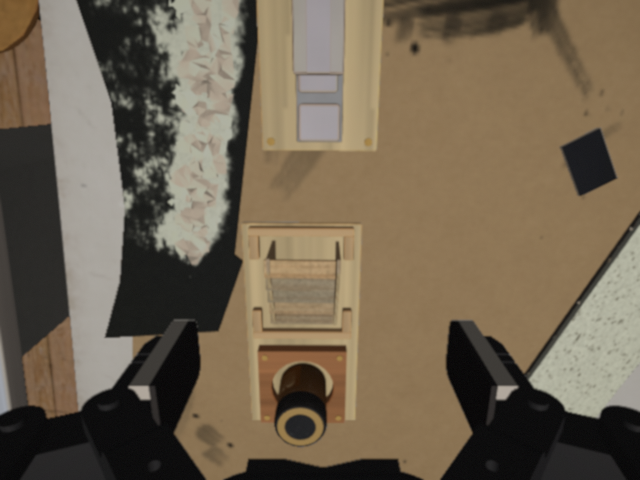

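View pics/s24z.png

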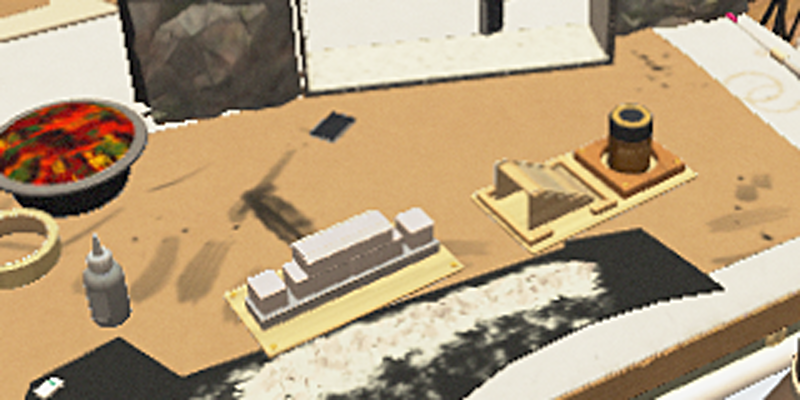

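Run:
```python
from h import *
w=load('w24')
cv2.imwrite('pics/z10.png',cv2.resize(w['color'][215:455,235:370,::-1],None,fx=2.5,fy=2.5,interpolation=cv2.INTER_CUBIC))
w=load('w20');c=np.array([456,10.9]);ya=np.radians(5.47)
for n,u,v,z in[('topL',263,200,.054),('topR',385,199,.054),('lowL',274,306,.015),('lowR',368,308,.015),('frame low inner',318,319,.015),('frame top inner',318,170,.015)]: print(n,tolocal(c,ya,onz(w,u,v,z)[:2]*1000))
```

```text
topL [-28.8  92.8]
topR [32.7 93.4]
lowL [-29.9  13.2]
lowR [31.1 11.8]
frame low inner [-1.4  3.8]
frame top inner [ -1.4 101.6]
```

View pics/z10.png

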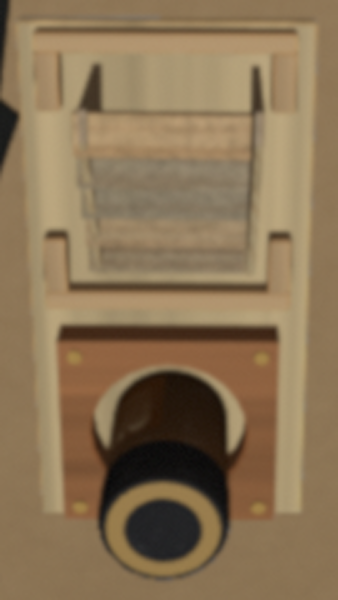

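The stair lies flat inside the pocket frame, clear of it on all sides. The jar stands in the well, the wall kit is complete, and the bottle hasn't moved. Handing in.

Run:
```python
from h import *
print(close_job())
```

```text
the job is handed in; nothing more can be done
None
```

Both kits are made up and the job is handed in, at about 30.6 s of the 120 s allowed. The hand-in gave no verdict.

- **Wall kit:** The two short stones lie end to end on the strip. Their centres are 58.2 mm apart and within about 1 mm of the strip's centre line. I laid the coping on them ridge up. Its centre measured about 0.5 mm from the joint, and its ends show at +46.5 and -45.1 mm along the strip.
- **Steps kit:** The stair lies in its pocket with its high end towards the wall board. It spans about 12 to 93 mm along a pocket running from 4 to 102 mm, and is clear of the frame all round. I lowered the jar into the well within about 1 mm of its centre.
- **Left alone:** The squeeze bottle looked unmoved in the last scene picture. I did not look at the sanding block again after seeing it in place in the wrist picture above the second stone; nothing was moved near it after that stone was picked up.

**Disagreements:** Measurements of the same part from different views differed by 1 to 3 mm. The stair pocket's cross position varied most within that range, and the well's centre by up to about 3 mm depending on the edge points used. These differences were small against the clearances. The highest wrist force reading I saw was about 10 N, from readings taken between moves.

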